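# Load the spotlight carrier

### The job

Get this carrier ready for the next station of the lamp line: stand every toppled spotlight head upright, lens up, each centred on a black pad of its own, and slip a white trim ring over the neck of each head until it rests flat on the shoulder. Lay the ceiling bar flat in the carrier's long bay with its driver box on top. Do not disturb the black power box, the pot of screws or the jar of paste; a ring may be left over.

Things in the scene. Friction and masses are not known exactly. Their poses are not given: they have to be found in the camera images.
- spot1: LED spotlight head, 0.25 kg, or absent (None): finned aluminium body 48 x 48 mm, 72 mm long, with a round grey lens neck 38 mm wide, 28 mm long (3 mm chamfer at the tip) on its top; 100 mm overall. Origin on the axis, 50 mm above the foot, 22 mm below the neck's shoulder. z: foot to lens; x, y: square to the sides. Starts toppled, lying on a side of its body
- spot1_seat (a point): point on this head's axis, 29 mm above its origin (7 mm above the shoulder): where the middle of a ring lies once it rests on the shoulder
- spot2: LED spotlight head, 0.25 kg, or absent (None): finned aluminium body 48 x 48 mm, 72 mm long, with a round grey lens neck 38 mm wide, 28 mm long (3 mm chamfer at the tip) on its top; 100 mm overall. Origin on the axis, 50 mm above the foot, 22 mm below the neck's shoulder. z: foot to lens; x, y: square to the sides. Starts toppled, lying on a side of its body
- spot2_seat (a point): point on this head's axis, 29 mm above its origin (7 mm above the shoulder): where the middle of a ring lies once it rests on the shoulder
- spot3: LED spotlight head, 0.25 kg, or absent (None): finned aluminium body 48 x 48 mm, 72 mm long, with a round grey lens neck 38 mm wide, 28 mm long (3 mm chamfer at the tip) on its top; 100 mm overall. Origin on the axis, 50 mm above the foot, 22 mm below the neck's shoulder. z: foot to lens; x, y: square to the sides. Starts toppled, lying on a side of its body
- spot3_seat (a point): point on this head's axis, 29 mm above its origin (7 mm above the shoulder): where the middle of a ring lies once it rests on the shoulder
- ring1: white plastic trim ring, 62 mm outer and 42 mm inner diameter, 14 mm high, 30 g; the same both ways up; any ring fits any head. Starts flat on the bench. Origin at the centre of its underside, z along its axis.
- ring1_mid (a point): centre of this ring, at mid height (7 mm from either face)
- ring2: white plastic trim ring, 62 mm outer and 42 mm inner diameter, 14 mm high, 30 g; the same both ways up; any ring fits any head. Starts flat on the bench. Origin at the centre of its underside, z along its axis.
- ring2_mid (a point): centre of this ring, at mid height (7 mm from either face)
- ring3: white plastic trim ring, 62 mm outer and 42 mm inner diameter, 14 mm high, 30 g; the same both ways up; any ring fits any head. Starts flat on the bench. Origin at the centre of its underside, z along its axis.
- ring3_mid (a point): centre of this ring, at mid height (7 mm from either face)
- bar: white steel ceiling bar, 0.18 kg: flat strip 170 mm long (x), 38 mm wide (y), 5 mm thick, with the driver box 64 mm long (x), 30 mm wide (y), 23 mm high on the middle of its upper face (top 28 mm above the underside). Origin at the centre of the underside, z up out of the driver box. The same either way round.
- carrier: fixed grey line carrier, plate 290 (x) by 190 (y) by 12 mm on the bench; origin under its centre. On its -y half a row of three black rubber pads, flush with the plate; along its +y side a long bay for the ceiling bar, with walls 5 mm thick standing 12 mm above the plate.
- pad1 (a point): centre of a black rubber pad, 80 x 80 mm, at the level of the carrier's top (z = 12 mm); pads stand 100 mm apart along the carrier's x, 42 mm towards its -y side
- pad2 (a point): centre of a black rubber pad, 80 x 80 mm, at the level of the carrier's top (z = 12 mm); pads stand 100 mm apart along the carrier's x, 42 mm towards its -y side
- pad3 (a point): centre of a black rubber pad, 80 x 80 mm, at the level of the carrier's top (z = 12 mm); pads stand 100 mm apart along the carrier's x, 42 mm towards its -y side
- bay (a point): centre of the bay's floor (z = 12 mm, the plate's top), 62 mm towards the carrier's +y side; inside the walls the bay measures 180 mm (x) by 48 mm (y); axes as the carrier's
- powerbox: bystander: black screwdriver power box 90 (x) x 130 x 60 mm, origin under its centre
- jar: bystander: white jar of paste with a black cap, 56 mm wide, 75 mm high, origin under its centre
- screwpot: bystander: white plastic pot, 64 mm wide, 50 mm high, origin under its centre

How it is judged:
By the outcome, as a careful person would: the job done as asked, in the order asked, and still so for the second after the job is handed in, with the robot touching nothing.
Of spot1, spot2, spot3 only 2 to 3 are there at a start; the rules pass over those that are not, and their reading is None.
At some moment in a run one of ring1, ring2, ring3, bar may be knocked a few centimetres aside while the robot is not near it.
Once in a run the grip may slacken for a moment while it holds something.
It also fails if it takes over 210 s, if anything falls off the work surface, if the arm or the gripper's body presses on something with over 40 N, if the wrist force passes 120 N, or if a joint passes its speed limit or range.

### The arm

A 6-joint arm with a two-finger parallel gripper is mounted at the origin on the work surface. World frame = base frame: x ahead of the robot, y to its left, z up, the work surface at z = 0. Lengths are in m, angles in rad, forces in N, time in s.
With the tool pointing down it reaches from about 0.35 to 0.775 m from the base axis. Payload 5.5 kg.
Tool frame: the origin (TCP) lies between the finger pads; the fingertips stand 19 mm ahead of it and the grasp point (between the pads) is the TCP; z points along the fingers, y is the line along which they close (so a half turn about z gives the same grasp; the last joint's range is limited). The gripper opens to 85 mm and grips with 20 to 120 N. Pads are 22 mm wide; open, the fingers measure 114 mm over their backs; the gripper's body (76 mm by 85 mm) begins 54 mm behind the grasp point. The pads swing forward as they close: fully open they stand 13 mm farther back than shut.
Start: joints at [1.071, 0.313, 0.046, 1.304, 0, 1.431], TCP at [0.202, 0.538, 0.25] pointing down, gripper open.
Joint ranges: [-2.76, 2.76], [-0.86, 1.69], [-1.03, 1.26], [-2.2, 2.34], [-1.47, 1.5], [-3.14, 3.14]. Speed limits (rad/s): [2.57, 2.57, 3.14, 3.14, 3.14, 3.14].

### API

Orientations are given as a unit quaternion [w, x, y, z].
In Python, from workcell import env gives the robot as it stands.
- The arm moves only by the shell command python3 -m pendant 'ROWS' [FORCE]. ROWS is JSON, a list of rows, each an object with "travel": the shift along the tool's x, y, z scaled (see below), a list of three; "rot": the turn, a rotation vector about the tool's x, y, z scaled (see below), a list of three; "fingers": the opening, from -1 (shut) to 1 (fully open). In form: [{"travel": [dx, dy, dz], "rot": [wx, wy, wz], "fingers": fingers}, ...]. A call has 1 to 10 rows; each row is the pose to reach, as a shift and turn from the pose commanded when the call began, along the tool's axes at that moment; what a row does not reach only later rows make up. The controller multiplies each number of a shift by 0.12 m and each number of a turn by 60 degrees. A row lasts 1/10 s, in which the tool goes at most 50 mm and 8.59 degrees, less where a joint would pass 70% of its speed; a pose out of reach is approached as far as the arm can. A call with a number of a shift or a turn outside -1 to 1 is refused whole. A call with a gripper value outside its range is refused whole. The fingers move at their own pace and stop on an object; FORCE is the grip in N (left out, the last holds). Time passes only in rows, so rows that repeat a pose let the fingers close. It gives the time, the measured TCP pose, the force, the opening and the grip force at its end, in the units of the state.
- env.get_state(): the state, without advancing time (a new reading comes with each control period).
- env.read_camera(name): name is "scene" or "top" or "wrist"; returns (picture, depth): 480x640x3 uint8, blue, green, red; 480x640 float32, m along the optical axis (not along the pixel's ray), 0 where there is no reading.
- env.camera_model(name): a dict with "fovy" (degrees; the focal length in pixels is half the picture's height over the tangent of half this angle, whatever the lens; pixels are square), "cx", "cy" (the principal point, pixels), "k1" (the pictures are not rectified: a ray, as slopes to the right and down, at radius r is drawn at 1 + k1 r^2 times it, then the intrinsics apply), "rvec" (rotation vector, rad) and "tvec" (3), from world to camera coordinates, as OpenCV has them; the wrist camera has in their place "T_tool_cam" (4x4, takes a point from camera to tool coordinates, whose origin is the TCP and whose axes are the flange's). Camera axes: x right, y down, z forward; pixel columns grow to the right and rows downward; lengths in m; the calibration is good to about 2 mm. A picture is of the moment at which its call begins: read the wrist's pose just before it. camera_model takes no time and is no camera call.
- env.hand_in(): hands the job in; it is judged then, once.
Trained networks look in the newest picture that a camera, given by its name, has taken for a name from the list of things; names that differ only in an ending like _2 or _b are one class to them, and where a whole thing is asked for, a point or a joint stands for the part that bears it (a point fixed in the world has none). Each returns a list of dicts, best first, with "conf" (0 to 1); they miss things now and then, are a little off and sometimes report something else, mostly with a low value. They report only what shows in the picture. A call takes as long as a camera call.
- env.outline_of(camera, target): "mask" (480x640 bool, what is visible of it) and "xy" ([column, row] in pixels, amid what is visible of it).
The state is a dict: "clock": time; "joint_pos": joint angles; "qvel": joint speeds; "tau": joint torques, N m; "tcp_pos": TCP position; "orientation": TCP orientation; "wrist_force": force on the tool from outside, world axes, zero at the start; "ft_torque": the same for the moment, N m; "finger_gap": finger opening in m; "grip_force": force on a finger pad.
Only numpy, scipy, OpenCV 4.12 (cv2) and the standard library are available. Lean on these libraries where they do the work, as an engineer would, in place of code of your own. Each camera call takes 0.05 s, during which the arm holds its last target. There are 200 camera calls.

## Working session

There is one attempt and no reset: what is moved stays moved. The work goes in short steps, Python scripts to look and compute and a shell command to move; the robot and the scene stay as the last step left them, time stands still between calls to the robot, and variables do not carry over. Pictures are saved under pics/ and viewed, at most 14 in all, crops included, and the job is handed in when it is done.

```bash
ls; mkdir -p pics; cat > h.py <<'E'
import numpy as np,cv2
from scipy.spatial.transform import Rotation as R
from workcell import env
def cam(n):
    m=env.camera_model(n); f=240/np.tan(np.radians(m['fovy'])/2)
    if 'rvec' in m:
        Rm=R.from_rotvec(np.ravel(m['rvec'])).as_matrix(); T=np.eye(4); T[:3,:3]=Rm.T; T[:3,3]=-Rm.T@np.ravel(m['tvec'])
    else:
        s=env.get_state(); q=s['orientation']; W=np.eye(4); W[:3,:3]=R.from_quat([q[1],q[2],q[3],q[0]]).as_matrix(); W[:3,3]=s['tcp_pos']
        T=W@np.array(m['T_tool_cam'])
    return m,f,T
def shoot(n):
    c=cam(n); p,d=env.read_camera(n); return c,p,d
def rays(c):
    m,f,T=c; v,u=np.mgrid[0:480,0:640]
    xd=(u-m['cx'])/f; yd=(v-m['cy'])/f; x,y=xd.copy(),yd.copy()
    for _ in range(8):
        k=1+m['k1']*(x*x+y*y); x,y=xd/k,yd/k
    return x,y
def cloud(c,d):
    x,y=rays(c); P=np.stack([x*d,y*d,d],-1); T=c[2]; W=P@T[:3,:3].T+T[:3,3]; W[d<=0]=np.nan; return W
def proj(c,p):
    m,f,T=c; q=T[:3,:3].T@(np.array(p)-T[:3,3]); a=q[:2]/q[2]; a=a*(1+m['k1']*(a@a)); return a*f+[m['cx'],m['cy']]
E
cat > /tmp/a.py <<'E'
from h import *
for n in ('top','scene'):
    c,p,d=shoot(n); cv2.imwrite(f'pics/{n}0.png',p); W=cloud(c,d)
    print(n,c[2][:3,3].round(3))
    for t in ['spot1','spot2','spot3','ring1','ring2','ring3','bar','carrier','powerbox','jar','screwpot']:
        if n=='scene' and t not in('spot1','bar'): continue
        for o in env.outline_of(n,t)[:4]:
            w=W[o['mask']]; w=w[~np.isnan(w[:,0])]
            z=np.percentile(w[:,2],95) if len(w) else 0
            tp=w[w[:,2]>z-.008] if len(w) else w
            r=cv2.minAreaRect((tp[:,:2]*1000).astype(np.float32)) if len(tp)>5 else None
            print(t,round(o['conf'],2),np.round(o['xy']),'n',len(w),'med',np.median(w,0).round(3),'ztop',z.round(3),'rect',[np.round(a,0).tolist() for a in r] if r else None)
E
python3 /tmp/a.py; python3 -c "
from workcell import env;print(env.get_state());print(env.camera_model('wrist'))"
```

```text
pics
top [0.408 0.019 1.062]
spot1 0.98 [443. 255.] n 1046 med [ 0.57  -0.297  0.043] ztop 0.05 rect [[573.0, -295.0], [101.0, 49.0], 63.0]
spot1 0.93 [188. 327.] n 1120 med [0.42  0.278 0.043] ztop 0.051 rect [[418.0, 283.0], [48.0, 97.0], 47.0]
spot1 0.59 [184. 269.] n 1100 med [0.546 0.297 0.043] ztop 0.051 rect [[549.0, 295.0], [49.0, 99.0], 27.0]
spot2 0.98 [443. 255.] n 1046 med [ 0.57  -0.297  0.043] ztop 0.05 rect [[573.0, -295.0], [101.0, 49.0], 63.0]
spot2 0.93 [188. 327.] n 1120 med [0.42  0.278 0.043] ztop 0.051 rect [[418.0, 283.0], [48.0, 97.0], 47.0]
spot2 0.59 [184. 269.] n 1100 med [0.546 0.297 0.043] ztop 0.051 rect [[549.0, 295.0], [49.0, 99.0], 27.0]
spot3 0.98 [443. 255.] n 1046 med [ 0.57  -0.297  0.043] ztop 0.05 rect [[573.0, -295.0], [101.0, 49.0], 63.0]
spot3 0.93 [188. 327.] n 1120 med [0.42  0.278 0.043] ztop 0.051 rect [[418.0, 283.0], [48.0, 97.0], 47.0]
spot3 0.59 [184. 269.] n 1100 med [0.546 0.297 0.043] ztop 0.051 rect [[549.0, 295.0], [49.0, 99.0], 27.0]
ring1 0.87 [429. 319.] n 386 med [ 0.437 -0.272  0.014] ztop 0.017 rect [[438.0, -274.0], [63.0,
[... 2783 characters left out ...]
5717e-05, 1.78942760e-01, 9.83859481e-01, 1.01903664e-04]), 'wrist_force': array([-0.19468584, -0.40622435,  0.17526283]), 'ft_torque': array([-0.01209807, -0.01109655,  0.04251673]), 'grip_force': 0.0, 'finger_gap': 0.08519161904142766}
{'fovy': 64.44423393577325, 'cx': 320.81625054848985, 'cy': 233.3871111095241, 'k1': -0.03893194021852661, 'T_tool_cam': array([[ 3.61835606e-04, -9.57240966e-01, -2.89291552e-01,
         7.22881623e-02],
       [ 9.99999920e-01,  2.96564609e-04,  2.69457520e-04,
        -3.71289835e-04],
       [-1.72142141e-04, -2.89291626e-01,  9.57240996e-01,
        -1.23784002e-01],
       [ 0.00000000e+00,  0.00000000e+00,  0.00000000e+00,
         1.00000000e+00]])}
```

View pics/top0.png

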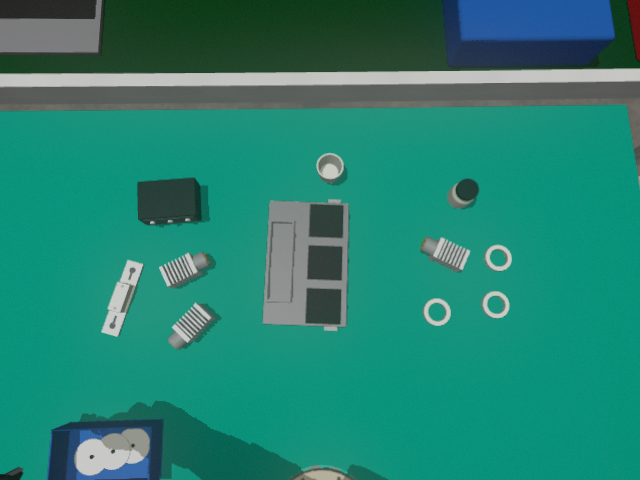

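```bash
python3 - <<'E'
from h import *
c,p,d=shoot('top'); W=cloud(c,d)
# carrier pads: dark, flat
g=p.max(2); 
for o in env.outline_of('top','carrier')[:1]:
    dark=(o['mask']&(g<70)).astype(np.uint8)
    n,l,s,ce=cv2.connectedComponentsWithStats(dark)
    for i in range(1,n):
        if s[i,4]>150:
            w=W[l==i]; w=w[~np.isnan(w[:,0])]; print('pad',s[i,4],np.median(w,0).round(4),[np.round(a,1) for a in cv2.minAreaRect((w[:,:2]*1000).astype(np.float32))])
    w=W[o['mask']]; print('carr',[np.round(a,1) for a in cv2.minAreaRect((w[(w[:,2]>.006)&(w[:,2]<.02)][:,:2]*1000).astype(np.float32))])
    w=w[w[:,2]>.019]; print('walls',[np.round(a,1) for a in cv2.minAreaRect((w[:,:2]*1000).astype(np.float32))],len(w))
# heads: body vs neck direction, z histogram
for o in env.outline_of('top','spot1')[:3]:
    w=W[o['mask']]; w=w[~np.isnan(w[:,0])]; w=w[w[:,2]>.015]
    r=cv2.minAreaRect((w[w[:,2]>.03][:,:2]*1000).astype(np.float32)); b=cv2.boxPoints(r)/1000
    e=b[1]-b[0]; e2=b[2]-b[1]; a=e if np.linalg.norm(e)>np.linalg.norm(e2) else e2; a/=np.linalg.norm(a); q=np.array([-a[1],a[0]]); ce=b.mean(0)
    s=(w[:,:2]-ce)@a; t=(w[:,:2]-ce)@q
    print('head',ce.round(4),'axis deg',np.degrees(np.arctan2(a[1],a[0])).round(1),np.round(r[1],1))
    for lo in np.arange(-.05,.05,.02):
        k=(s>=lo)&(s<lo+.02); print('  ',round(lo,2),np.round(np.percentile(t[k],[2,98])*1000,1),np.percentile(w[k,2],90).round(4),k.sum())
# bar strip
o=env.outline_of('top','bar')[0]; w=W[o['mask']]; w=w[~np.isnan(w[:,0])]
print('bar',[np.round(a,1) for a in cv2.minAreaRect((w[:,:2]*1000).astype(np.float32))])
k=w[:,2]>.02;print('box',[np.round(a,1) for a in cv2.minAreaRect((w[k][:,:2]*1000).astype(np.float32))], 'table z',np.nanmedian(W[400:440,280:340,2]))
E
```

```text
pad 1000 [ 0.6573 -0.0266  0.013 ] [array([657.8, -26.6]), array([76.2, 76.9]), np.float64(86.0)]
pad 1067 [ 0.5578 -0.0208  0.0129] [array([557.5, -20.8]), array([76.1, 76.7]), np.float64(86.2)]
pad 1119 [ 0.4575 -0.0147  0.0127] [array([458. , -14.9]), array([76.6, 76.2]), np.float64(86.6)]
carr [array([557.9,  22.3]), array([189.9, 303.8]), np.float64(86.6)]
walls [array([559.1,  21.8]), array([182.7, 189.9]), np.float64(86.8)] 494
head [ 0.5731 -0.2935] axis deg 63.8 [102.8  49.7]
   -0.05 [-23.6  23.8] 0.0497 210
   -0.03 [-23.4  24.1] 0.0501 206
   -0.01 [-22.6  23.8] 0.05 211
   0.01 [-22.6  23.7] 0.0499 190
   0.03 [-17.   17.6] 0.0443 149
head [0.4164 0.284 ] axis deg -43.5 [ 48.4 100.4]
   -0.05 [-18.   17.6] 0.0438 145
   -0.03 [-23.8  21.9] 0.0497 208
   -0.01 [-23.5  22.8] 0.0498 201
   0.01 [-23.9  23.5] 0.0494 229
   0.03 [-23.9  20.9] 0.0499 227
head [0.5485 0.2938] axis deg -63.9 [ 47.7 100. ]
   -0.05 [-23.4  21.2] 0.0497 203
   -0.03 [-23.5  20. ] 0.05 196
   -0.01 [-23.2  21.4] 0.0498 205
   0.01 [-23.3  20.1] 0.0495 188
   0.03 [-18.1  14.1] 0.0441 151
bar [array([488. , 445.6]), array([ 49.9, 167.5]), np.float64(73.2)]
box [array([486.8, 441.3]), array([30.9, 63.7]), np.float64(73.7)] table z 0.00037455882278125685
```

The top view shows three toppled heads at about (443,253), (187,270) and (190,327), and three rings at (498,258), (496,304) and (437,312). The bar is at (122,298). The pads are at (326,221), (325,263) and (324,306), with the bay on the left. The outlines match.

```bash
cat > pl.py <<'E'
from h import *
B=np.array([[0,0,1],[0,-1,0],[1,0,0]],float)  # x up,y right,z fwd
def cur():
    s=env.get_state(); q=s['orientation']; return np.array(s['tcp_pos']),R.from_quat([q[1],q[2],q[3],q[0]]),s
def ori(heading,pitch,ysign=1):
    """tool z: pitch deg below horizontal along heading (deg); closing axis horizontal"""
    h=np.radians(heading);a=np.radians(pitch)
    z=np.array([np.cos(h)*np.cos(a),np.sin(h)*np.cos(a),-np.sin(a)]); y=ysign*np.array([np.sin(h),-np.cos(h),0])
    return R.from_matrix(np.stack([np.cross(y,z),y,z],1))
def ik(p,r,L=.2):
    M=r.as_matrix(); wc=np.array(p)-L*M[:,2]; j1=np.arctan2(wc[1],wc[0]); N=R.from_euler('z',-j1).as_matrix()@M
    z=N[:,2]; s5=z[1]; th=np.arctan2(-z[2],z[0]); K=(R.from_euler('y',th).as_matrix()@B).T@N  # =Rx(a)Rz(j6)
    a=np.arctan2(-K[1,2],K[2,2]); j6=np.arctan2(-K[0,1],K[0,0])
    return np.round([j1,th,a,j6],2), np.round([np.hypot(*wc[:2]),wc[2]],3)
def plan(wps,start=None):
    p,r,_=cur()
    if start: p,r=start
    for P,Q in wps:
        P=np.array(P); rv=(r.inv()*Q).as_rotvec(); n=1
        while True:
            t=r.inv().apply(P-p)/n
            # rotating segments: travel recomputed below per segment
            ok=np.linalg.norm(rv)/n<=np.radians(58) and np.linalg.norm(P-p)/n<=.119
            if ok: break
            n+=1
        print('-> ',P.round(4),'ik',*ik(P,Q))
        p0,r0=p,r
        for i in range(n):
            p1=p0+(P-p0)*(i+1)/n; r1=r0*R.from_rotvec(rv*(i+1)/n)
            t=r.inv().apply(p1-p)/.12; w=np.degrees((r.inv()*r1).as_rotvec())/60
            rows=max(np.linalg.norm(t)*.12/.05,np.linalg.norm(w)*60/8.59)
            print('   travel',t.round(3).tolist(),'rot',w.round(3).tolist(),'rows>=',round(rows,1)); p,r=p1,r1
    return p,r
# heads: centre, lens dir deg
H={'A':((.5731,-.2935),63.8),'B':((.4164,.2840),136.5),'C':((.5485,.2938),-63.9)}
PAD={1:(.4578,-.0148),2:(.5577,-.0208),3:(.6575,-.0267)}
TILT=30; SG=-.010; ZG=.028
def pick(k,dz=0,ys=1):
    c,d=H[k]; u=np.array([np.cos(np.radians(d)),np.sin(np.radians(d))]); xy=np.array(c)+SG*u
    return np.r_[xy,ZG+dz], ori(d,90+TILT,ys)
def place(k,pad,heading,dz=0,ys=1):
    # grasp offset ZG-.024 above axis at pick = -heading direction after standing
    u=np.array([np.cos(np.radians(heading)),np.sin(np.radians(heading))]); off=-(ZG-.024)*u
    return np.r_[np.array(PAD[pad])+off,.012+.05+SG+dz], ori(heading,TILT,ys)
E
python3 - <<'E'
from pl import *
p,r,s=cur(); print('now',ik(p,r))
for k,pad,hs in(('C',3,(-63.9,-93.4)),('A',2,(63.8,86.6)),('B',1,(136.5,86.6))):
    for ys in(1,-1):
        print(k,ys,ik(*pick(k,ys=ys)),[ik(*place(k,pad,h,ys=ys)) for h in hs])
print('pick C')
a=pick('C',.2); plan([a])
a=pick('C',.2,-1); plan([a])
E
```

```text
now (array([ 1.21,  1.57, -0.  , -1.57]), array([0.575, 0.45 ]))
C 1 (array([0.35, 1.63, 0.52, 1.45]), array([0.625, 0.201])) [(array([ 0.22,  1.19, -1.  ,  1.13]), array([0.594, 0.152])), (array([ 0.22,  2.02, -0.98,  2.09]), array([0.685, 0.152]))]
C -1 (array([ 0.35,  1.63,  0.52, -1.7 ]), array([0.625, 0.201])) [(array([ 0.22,  1.19, -1.  , -2.01]), array([0.594, 0.152])), (array([ 0.22,  2.02, -0.98, -1.05]), array([0.685, 0.152]))]
A 1 (array([-0.33,  1.64, -0.52, -1.43]), array([0.649, 0.201])) [(array([-0.36,  1.4 ,  1.04, -1.38]), array([0.512, 0.152])), (array([-0.35,  2.03,  0.98, -2.1 ]), array([0.582, 0.152]))]
A -1 (array([-0.33,  1.64, -0.52,  1.71]), array([0.649, 0.201])) [(array([-0.36,  1.4 ,  1.04,  1.77]), array([0.512, 0.152])), (array([-0.35,  2.03,  0.98,  1.04]), array([0.582, 0.152]))]
B 1 (array([ 0.78,  1.55, -0.52, -1.61]), array([0.493, 0.201])) [(array([-0.23,  2.55,  0.45, -2.86]), array([0.602, 0.152])), (array([-0.4 ,  2.1 ,  0.95, -2.19]), array([0.487, 0.152]))]
B -1 (array([ 0.78,  1.55, -0.52,  1.53]), array([0.493, 0.201])) [(array([-0.23,  2.55,  0.45,  0.29]), array([0.602, 0.152])), (array([-0.4 ,  2.1 ,  0.95,  0.95]), array([0.487, 0.152]))]
pick C
->  [0.5441 0.3028 0.228 ] ik [0.35 1.63 0.52 1.45] [0.625 0.401]
   travel [-0.839, -0.209, 0.047] rot [-0.148, -0.059, -0.554] rows>= 4.0
   travel [-0.583, -0.639, 0.024] rot [-0.148, -0.059, -0.554] rows>= 4.0
   travel [-0.139, -0.851, -0.073] rot [-0.148, -0.059, -0.554] rows>= 4.0
   travel [0.337, -0.77, -0.209] rot [-0.148, -0.059, -0.554] rows>= 4.0
->  [0.5441 0.3028 0.228 ] ik [ 0.35  1.63  0.52 -1.7 ] [0.625 0.401]
   travel [-0.839, -0.209, 0.047] rot [-0.047, 0.119, 0.176] rows>= 2.1
   travel [-0.862, -0.051, -0.066] rot [-0.047, 0.119, 0.176] rows>= 2.1
   travel [-0.841, 0.113, -0.171] rot [-0.047, 0.119, 0.176] rows>= 2.1
   travel [-0.778, 0.274, -0.263] rot [-0.047, 0.119, 0.176] rows>= 2.1
```

```bash

python3 -m pendant '[{"travel":[-0.839,-0.209,0.047],"rot":[-0.047,0.119,0.176],"fingers":1},{"travel":[-0.839,-0.209,0.047],"rot":[-0.047,0.119,0.176],"fingers":1},{"travel":[-0.839,-0.209,0.047],"rot":[-0.047,0.119,0.176],"fingers":1}]'
python3 -m pendant '[{"travel":[-0.862,-0.051,-0.066],"rot":[-0.047,0.119,0.176],"fingers":1},{"travel":[-0.862,-0.051,-0.066],"rot":[-0.047,0.119,0.176],"fingers":1},{"travel":[-0.862,-0.051,-0.066],"rot":[-0.047,0.119,0.176],"fingers":1}]'
python3 -m pendant '[{"travel":[-0.841,0.113,-0.171],"rot":[-0.047,0.119,0.176],"fingers":1},{"travel":[-0.841,0.113,-0.171],"rot":[-0.047,0.119,0.176],"fingers":1},{"travel":[-0.841,0.113,-0.171],"rot":[-0.047,0.119,0.176],"fingers":1}]'
python3 -m pendant '[{"travel":[-0.778,0.274,-0.263],"rot":[-0.047,0.119,0.176],"fingers":1},{"travel":[-0.778,0.274,-0.263],"rot":[-0.047,0.119,0.176],"fingers":1},{"travel":[-0.778,0.274,-0.263],"rot":[-0.047,0.119,0.176],"fingers":1},{"travel":[-0.778,0.274,-0.263],"rot":[-0.047,0.119,0.176],"fingers":1},{"travel":[-0.778,0.274,-0.263],"rot":[-0.047,0.119,0.176],"fingers":1}]'
cat > /tmp/w.py <<'E'
from pl import *
import sys
p,r,s=cur(); print('clock',s['clock'],p.round(4),'j',np.round(s['joint_pos'],2))
c,img,d=shoot('wrist'); W=cloud(c,d); cv2.imwrite('pics/'+sys.argv[1]+'.png',img)
for o in env.outline_of('wrist','spot1')[:2]:
    w=W[o['mask']]; w=w[~np.isnan(w[:,0])]; w=w[(w[:,2]>.03)&(w[:,2]<.06)]
    print(round(o['conf'],2),o['xy'],len(w),[np.round(a,1) for a in cv2.minAreaRect((w[:,:2]*1000).astype(np.float32))] if len(w)>9 else '')
E
python3 /tmp/w.py w1; python3 -c "
from pl import *
plan([pick('C',0,-1)])"
```

```text
clock: 1.25
tcp_pos: [0.2925, 0.4761, 0.2441]
orientation: [-0.056, 0.272, 0.96, 0.035]
wrist_force: [0.1, -0.1, -0.4]
finger_gap: 0.0853
grip_force: 0.0
clock: 1.55
tcp_pos: [0.3781, 0.4169, 0.2381]
orientation: [-0.112, 0.358, 0.924, 0.07]
wrist_force: [-0.7, 0.5, -0.1]
finger_gap: 0.0856
grip_force: 0.0
clock: 1.85
tcp_pos: [0.4631, 0.3582, 0.2319]
orientation: [-0.167, 0.439, 0.877, 0.104]
wrist_force: [-0.5, 0.4, -0.5]
finger_gap: 0.0855
grip_force: 0.0
clock: 2.35
tcp_pos: [0.5431, 0.3038, 0.228]
orientation: [-0.22, 0.51, 0.82, 0.136]
wrist_force: [-0.4, 1.3, 0.6]
finger_gap: 0.0854
grip_force: 0.0
clock 2.35 [0.5431 0.3038 0.228 ] j [0.16 0.49 0.16 1.41 0.5  1.23]
0.88 [319.2, 336.3] 5895 [array([548.3, 293.3]), array([ 48.1, 101. ]), np.float64(26.1)]
0.81 [180.7, 274.0] 4229 [array([415.9, 283.5]), array([ 48.8, 100.8]), np.float64(46.7)]
->  [0.5441 0.3028 0.028 ] ik [ 0.35  1.63  0.52 -1.7 ] [0.625 0.201]
   travel [-0.425, 0.002, 0.72] rot [-0.001, 0.0, 0.002] rows>= 2.0
   travel [-0.425, 0.002, 0.72] rot [-0.001, 0.0, 0.002] rows>= 2.0
```

View pics/w1.png

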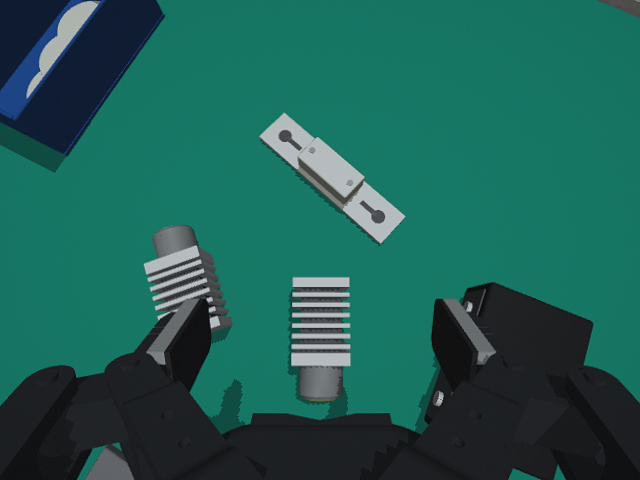

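The wrist view shows head C centred between the fingers, at about (320,320), and its position agrees with the top camera. I'll descend and grip.

```bash

python3 -m pendant '[{"travel":[-0.425,0.002,0.72],"rot":[0,0,0.002],"fingers":1},{"travel":[-0.425,0.002,0.72],"rot":[0,0,0.002],"fingers":1},{"travel":[-0.425,0.002,0.72],"rot":[0,0,0.002],"fingers":1},{"travel":[-0.425,0.002,0.72],"rot":[0,0,0.002],"fingers":1}]' 60
python3 -m pendant '[{"travel":[-0.2,0,0.34],"rot":[0,0,0.002],"fingers":1},{"travel":[-0.35,0,0.6],"rot":[0,0,0.002],"fingers":1},{"travel":[-0.425,0.002,0.72],"rot":[0,0,0.002],"fingers":1},{"travel":[-0.425,0.002,0.72],"rot":[0,0,0.002],"fingers":1},{"travel":[-0.425,0.002,0.72],"rot":[0,0,0.002],"fingers":-1},{"travel":[-0.425,0.002,0.72],"rot":[0,0,0.002],"fingers":-1},{"travel":[-0.425,0.002,0.72],"rot":[0,0,0.002],"fingers":-1},{"travel":[-0.425,0.002,0.72],"rot":[0,0,0.002],"fingers":-1},{"travel":[-0.425,0.002,0.72],"rot":[0,0,0.002],"fingers":-1},{"travel":[-0.425,0.002,0.72],"rot":[0,0,0.002],"fingers":-1}]' 60
python3 -c "
from pl import *
p,r,s=cur(); print(p-pick('C')[0])
A=(p+[0,0,.17],r)
B=(np.array([.60,.14,.23]),place('C',3,-93.4,0,-1)[1])
plan([A,B,place('C',3,-93.4,.06,-1),place('C',3,-93.4,.002,-1)])"
```

```text
clock: 2.85
tcp_pos: [0.5432, 0.3031, 0.1283]
orientation: [-0.221, 0.511, 0.819, 0.136]
wrist_force: [0.7, 0.8, 0.2]
finger_gap: 0.0855
grip_force: 0.0
clock: 3.85
tcp_pos: [0.5468, 0.3014, 0.0299]
orientation: [-0.219, 0.512, 0.819, 0.138]
wrist_force: [0.3, -2.2, 8.6]
finger_gap: 0.0474
grip_force: 63.0
[ 0.00273011 -0.00141257  0.0019202 ]
->  [0.5468 0.3014 0.1999] ik [ 0.34  1.63  0.52 -1.7 ] [0.627 0.373]
   travel [0.354, 0.001, -0.614] rot [0.0, 0.0, 0.0] rows>= 1.7
   travel [0.354, 0.001, -0.614] rot [0.0, 0.0, 0.0] rows>= 1.7
->  [0.6  0.14 0.23] ik [ 0.47  2.29 -0.84 -0.7 ] [0.686 0.33 ]
   travel [-0.545, -0.094, -0.459] rot [0.071, -0.732, 0.261] rows>= 5.5
   travel [-0.713, 0.072, 0.053] rot [0.071, -0.732, 0.261] rows>= 5.5
->  [ 0.6577 -0.0227  0.112 ] ik [ 0.22  2.02 -0.98 -1.05] [0.685 0.212]
   travel [0.095, 0.28, 0.82] rot [-0.0, 0.0, 0.0] rows>= 2.1
   travel [0.095, 0.28, 0.82] rot [-0.0, 0.0, -0.0] rows>= 2.1
->  [ 0.6577 -0.0227  0.054 ] ik [ 0.22  2.02 -0.98 -1.05] [0.685 0.154]
   travel [0.419, 0.0, 0.242] rot [0.0, 0.0, 0.0] rows>= 1.2
```

```bash

python3 -m pendant '[{"travel":[0.15,0,-0.25],"rot":[0,0,0],"fingers":-1},{"travel":[0.3,0,-0.5],"rot":[0,0,0],"fingers":-1},{"travel":[0.45,0,-0.78],"rot":[0,0,0],"fingers":-1},{"travel":[0.55,0,-0.95],"rot":[0,0,0],"fingers":-1},{"travel":[0.55,0,-0.95],"rot":[0,0,0],"fingers":-1},{"travel":[0.55,0,-0.95],"rot":[0,0,0],"fingers":-1}]'
python3 -m pendant '[{"travel":[0.15,0,-0.25],"rot":[0,0,0],"fingers":-1},{"travel":[0.16,0,-0.28],"rot":[0,0,0],"fingers":-1},{"travel":[0.16,0,-0.28],"rot":[0,0,0],"fingers":-1}]'
python3 -m pendant '[{"travel":[-0.1,-0.02,-0.08],"rot":[0.012,-0.122,0.044],"fingers":-1},{"travel":[-0.2,-0.04,-0.16],"rot":[0.024,-0.244,0.087],"fingers":-1},{"travel":[-0.3,-0.05,-0.24],"rot":[0.036,-0.366,0.131],"fingers":-1},{"travel":[-0.4,-0.07,-0.32],"rot":[0.048,-0.488,0.174],"fingers":-1},{"travel":[-0.5,-0.09,-0.42],"rot":[0.06,-0.61,0.218],"fingers":-1},{"travel":[-0.545,-0.094,-0.459],"rot":[0.071,-0.732,0.261],"fingers":-1},{"travel":[-0.545,-0.094,-0.459],"rot":[0.071,-0.732,0.261],"fingers":-1},{"travel":[-0.545,-0.094,-0.459],"rot":[0.071,-0.732,0.261],"fingers":-1}]'
python3 -c "
from pl import *
p,r,s=cur(); print(p,np.round(s['joint_pos'],2))
B=(np.array([.60,.14,.23]),place('C',3,-93.4,0,-1)[1])
plan([B,place('C',3,-93.4,.06,-1),place('C',3,-93.4,.002,-1)])"
```

```text
clock: 4.45
tcp_pos: [0.5458, 0.3013, 0.1592]
orientation: [-0.219, 0.512, 0.819, 0.136]
wrist_force: [-0.2, 1.3, -2.8]
finger_gap: 0.0474
grip_force: 62.7
clock: 4.75
tcp_pos: [0.5459, 0.3011, 0.1969]
orientation: [-0.22, 0.513, 0.819, 0.136]
wrist_force: [0.7, -0.5, -3.7]
finger_gap: 0.0476
grip_force: 62.9
clock: 5.55
tcp_pos: [0.5715, 0.2214, 0.2102]
orientation: [0.064, 0.621, 0.771, -0.125]
wrist_force: [-0.2, 0.9, -1.8]
finger_gap: 0.0473
grip_force: 62.8
[0.57151469 0.22135352 0.21021625] [ 0.35  0.54  0.26  1.44 -0.24  1.72]
->  [0.6  0.14 0.23] ik [ 0.47  2.29 -0.84 -0.7 ] [0.686 0.33 ]
   travel [-0.733, 0.079, 0.014] rot [0.066, -0.733, 0.268] rows>= 5.5
->  [ 0.6577 -0.0227  0.112 ] ik [ 0.22  2.02 -0.98 -1.05] [0.685 0.212]
   travel [0.095, 0.28, 0.82] rot [0.0, 0.0, 0.0] rows>= 2.1
   travel [0.095, 0.28, 0.82] rot [-0.0, 0.0, 0.0] rows>= 2.1
->  [ 0.6577 -0.0227  0.054 ] ik [ 0.22  2.02 -0.98 -1.05] [0.685 0.154]
   travel [0.419, 0.0, 0.242] rot [0.0, 0.0, 0.0] rows>= 1.2
```

```bash

python3 -m pendant '[{"travel":[-0.12,0.01,0],"rot":[0.011,-0.122,0.045],"fingers":-1},{"travel":[-0.24,0.03,0],"rot":[0.022,-0.244,0.09],"fingers":-1},{"travel":[-0.36,0.04,0.01],"rot":[0.033,-0.366,0.134],"fingers":-1},{"travel":[-0.49,0.05,0.01],"rot":[0.044,-0.488,0.179],"fingers":-1},{"travel":[-0.61,0.065,0.01],"rot":[0.055,-0.61,0.223],"fingers":-1},{"travel":[-0.733,0.079,0.014],"rot":[0.066,-0.733,0.268],"fingers":-1},{"travel":[-0.733,0.079,0.014],"rot":[0.066,-0.733,0.268],"fingers":-1},{"travel":[-0.733,0.079,0.014],"rot":[0.066,-0.733,0.268],"fingers":-1}]'
python3 -m pendant '[{"travel":[0.03,0.09,0.27],"rot":[0,0,0],"fingers":-1},{"travel":[0.06,0.19,0.55],"rot":[0,0,0],"fingers":-1},{"travel":[0.095,0.28,0.82],"rot":[0,0,0],"fingers":-1},{"travel":[0.095,0.28,0.82],"rot":[0,0,0],"fingers":-1},{"travel":[0.095,0.28,0.82],"rot":[0,0,0],"fingers":-1}]'
python3 -m pendant '[{"travel":[0.03,0.09,0.27],"rot":[0,0,0],"fingers":-1},{"travel":[0.06,0.19,0.55],"rot":[0,0,0],"fingers":-1},{"travel":[0.095,0.28,0.82],"rot":[0,0,0],"fingers":-1},{"travel":[0.095,0.28,0.82],"rot":[0,0,0],"fingers":-1},{"travel":[0.095,0.28,0.82],"rot":[0,0,0],"fingers":-1}]'
cat > /tmp/s.py <<'E'
from pl import *
import sys
c,img,d=shoot(sys.argv[1]); cv2.imwrite('pics/'+sys.argv[2]+'.png',img[100:420,80:560] if sys.argv[1]=='scene' else img)
p,r,s=cur(); print(p.round(4),np.round(s['joint_pos'],2))
W=cloud(c,d)
for o in env.outline_of(sys.argv[1],'spot1')[:3]:
    w=W[o['mask']]; w=w[~np.isnan(w[:,0])]; print(round(o['conf'],2),o['xy'],np.median(w,0).round(3),'z',np.percentile(w[:,2],[2,98]).round(4))
E
python3 /tmp/s.py scene s1
python3 -c "
from pl import *
plan([place('C',3,-93.4,.002,-1)])"
```

```text
clock: 6.35
tcp_pos: [0.6005, 0.1388, 0.2301]
orientation: [0.342, 0.631, 0.593, -0.364]
wrist_force: [0.2, 0.3, -1.9]
finger_gap: 0.0472
grip_force: 62.9
clock: 6.85
tcp_pos: [0.6295, 0.0567, 0.1764]
orientation: [0.344, 0.633, 0.592, -0.362]
wrist_force: [0.7, 0.5, -2.0]
finger_gap: 0.0476
grip_force: 62.6
clock: 7.35
tcp_pos: [0.6587, -0.0234, 0.1169]
orientation: [0.344, 0.632, 0.592, -0.362]
wrist_force: [-0.0, 0.3, -1.9]
finger_gap: 0.0476
grip_force: 62.6
[ 0.659  -0.0227  0.1172] [ 0.2   0.86  0.25  1.39 -0.99  2.07]
0.72 [334.7, 234.5] [ 0.671 -0.045  0.13 ] z [0.0144 0.1736]
0.66 [197.0, 319.1] [ 0.581 -0.305  0.038] z [0.0031 0.0491]
0.59 [350.1, 179.0] [0.426 0.27  0.046] z [0.0011 0.0507]
->  [ 0.6577 -0.0227  0.054 ] ik [ 0.22  2.02 -0.98 -1.05] [0.685 0.154]
   travel [0.454, -0.015, 0.266] rot [0.003, 0.0, -0.005] rows>= 1.3
```

View pics/s1.png

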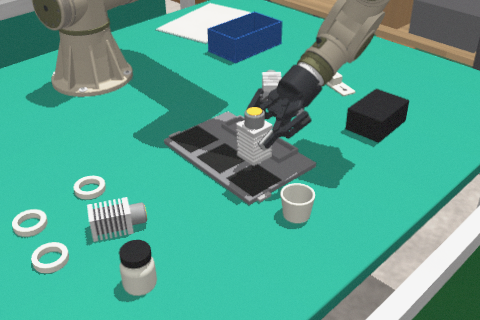

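The scene view shows head C held upright above the far pad, lens at about (253,113) in the crop. I'll lower it in steps and watch the force.

```bash

python3 -m pendant '[{"travel":[0.15,-0.005,0.09],"rot":[0,0,0],"fingers":-1},{"travel":[0.3,-0.01,0.18],"rot":[0,0,0],"fingers":-1},{"travel":[0.38,-0.014,0.225],"rot":[0,0,0],"fingers":-1},{"travel":[0.41,-0.015,0.24],"rot":[0,0,0],"fingers":-1},{"travel":[0.41,-0.015,0.24],"rot":[0,0,0],"fingers":-1},{"travel":[0.41,-0.015,0.24],"rot":[0,0,0],"fingers":-1}]'
python3 -m pendant '[{"travel":[0.008,0,0.005],"rot":[0,0,0],"fingers":-1},{"travel":[0.015,0,0.009],"rot":[0,0,0],"fingers":-1},{"travel":[0.015,0,0.009],"rot":[0,0,0],"fingers":-1},{"travel":[0.015,0,0.009],"rot":[0,0,0],"fingers":-1}]'
python3 -m pendant '[{"travel":[0.008,0,0.005],"rot":[0,0,0],"fingers":-1},{"travel":[0.015,0,0.009],"rot":[0,0,0],"fingers":-1},{"travel":[0.015,0,0.009],"rot":[0,0,0],"fingers":-1},{"travel":[0.015,0,0.009],"rot":[0,0,0],"fingers":-1}]'
python3 /tmp/s.py scene s2
```

```text
clock: 8.05
tcp_pos: [0.6576, -0.0237, 0.0592]
orientation: [0.345, 0.631, 0.592, -0.363]
wrist_force: [-0.0, -0.1, -1.3]
finger_gap: 0.0473
grip_force: 62.7
clock: 8.45
tcp_pos: [0.6572, -0.0243, 0.0564]
orientation: [0.345, 0.631, 0.592, -0.363]
wrist_force: [0.4, 0.0, -2.3]
finger_gap: 0.0476
grip_force: 62.9
clock: 8.85
tcp_pos: [0.6573, -0.0242, 0.0563]
orientation: [0.346, 0.63, 0.593, -0.364]
wrist_force: [-2.4, 2.3, 8.4]
finger_gap: 0.0473
grip_force: 63.9
[ 0.6573 -0.0242  0.0563] [ 0.2   0.92  0.21  1.28 -1.    2.07]
0.94 [353.0, 186.3] [0.442 0.259 0.042] z [0.0013 0.0498]
0.87 [333.4, 256.9] [ 0.669 -0.045  0.071] z [0.0132 0.1131]
0.65 [197.5, 316.2] [ 0.581 -0.302  0.036] z [-0.0012  0.049 ]
```

```bash

python3 -m pendant '[{"travel":[0,0,0],"rot":[0,0,0],"fingers":0.7},{"travel":[0,0,0],"rot":[0,0,0],"fingers":0.7},{"travel":[0,0,0],"rot":[0,0,0],"fingers":0.7},{"travel":[0,0,0],"rot":[0,0,0],"fingers":0.7},{"travel":[0,0,0],"rot":[0,0,0],"fingers":0.7},{"travel":[0,0,-0.1],"rot":[0,0,0],"fingers":0.7},{"travel":[0,0,-0.3],"rot":[0,0,0],"fingers":0.7},{"travel":[0,0,-0.6],"rot":[0,0,0],"fingers":0.7},{"travel":[0,0,-1],"rot":[0,0,0],"fingers":1},{"travel":[0,0,-1],"rot":[0,0,0],"fingers":1}]'
python3 -m pendant '[{"travel":[-0.6,0,-0.5],"rot":[0,0,0],"fingers":1},{"travel":[-0.6,0,-0.5],"rot":[0,0,0],"fingers":1},{"travel":[-0.6,0,-0.5],"rot":[0,0,0],"fingers":1},{"travel":[-0.6,0,-0.5],"rot":[0,0,0],"fingers":1}]'
python3 /tmp/s.py top t2
python3 -c "
from pl import *
for ys in (1,-1): plan([pick('B',.17,ys),pick('B',.0,ys)])"
```

```text
clock: 9.95
tcp_pos: [0.6646, 0.0847, 0.1168]
orientation: [0.346, 0.63, 0.594, -0.361]
wrist_force: [1.0, 0.3, -0.2]
finger_gap: 0.0853
grip_force: 0.0
clock: 10.35
tcp_pos: [0.6642, 0.0958, 0.2069]
orientation: [0.345, 0.632, 0.592, -0.362]
wrist_force: [0.2, 0.0, -0.1]
finger_gap: 0.0856
grip_force: 0.0
[0.6637 0.0954 0.2054] [ 0.36  0.97  0.67  1.88 -0.92  2.3 ]
0.83 [444.4, 254.0] [ 0.569 -0.298  0.043] z [0.0064 0.0514]
0.72 [198.9, 318.3] [0.434 0.261 0.044] z [0.0028 0.0515]
->  [0.4237 0.2771 0.198 ] ik [ 0.78  1.55 -0.52 -1.61] [0.493 0.371]
   travel [0.245, -0.696, -0.394] rot [-0.198, 0.157, -0.199] rows>= 2.2
   travel [0.446, -0.533, -0.465] rot [-0.198, 0.157, -0.199] rows>= 2.2
   travel [0.613, -0.324, -0.467] rot [-0.198, 0.157, -0.199] rows>= 2.2
->  [0.4237 0.2771 0.028 ] ik [ 0.78  1.55 -0.52 -1.61] [0.493 0.201]
   travel [0.354, 0.0, 0.613] rot [0.0, -0.0, -0.0] rows>= 1.7
   travel [0.354, 0.0, 0.613] rot [0.0, 0.0, 0.0] rows>= 1.7
->  [0.4237 0.2771 0.198 ] ik [ 0.78  1.55 -0.52  1.53] [0.493 0.371]
   travel [0.245, -0.696, -0.394] rot [0.2, 0.252, 0.739] rows>= 5.6
   travel [-0.265, -0.757, -0.235] rot [0.2, 0.252, 0.739] rows>= 5.6
   travel [-0.683, -0.419, -0.237] rot [0.2, 0.252, 0.739] rows>= 5.6
->  [0.4237 0.2771 0.028 ] ik [ 0.78  1.55 -0.52  1.53] [0.493 0.201]
   travel [-0.354, -0.0, 0.613] rot [-0.0, 0.0, 0.0] rows>= 1.7
   travel [-0.354, -0.0, 0.613] rot [-0.0, -0.0, -0.0] rows>= 1.7
```

```bash

python3 -m pendant '[{"travel":[0.245,-0.696,-0.394],"rot":[-0.198,0.157,-0.199],"fingers":1},{"travel":[0.245,-0.696,-0.394],"rot":[-0.198,0.157,-0.199],"fingers":1},{"travel":[0.245,-0.696,-0.394],"rot":[-0.198,0.157,-0.199],"fingers":1}]'
python3 -m pendant '[{"travel":[0.446,-0.533,-0.465],"rot":[-0.198,0.157,-0.199],"fingers":1},{"travel":[0.446,-0.533,-0.465],"rot":[-0.198,0.157,-0.199],"fingers":1},{"travel":[0.446,-0.533,-0.465],"rot":[-0.198,0.157,-0.199],"fingers":1}]'
python3 -m pendant '[{"travel":[0.613,-0.324,-0.467],"rot":[-0.198,0.157,-0.199],"fingers":1},{"travel":[0.613,-0.324,-0.467],"rot":[-0.198,0.157,-0.199],"fingers":1},{"travel":[0.613,-0.324,-0.467],"rot":[-0.198,0.157,-0.199],"fingers":1},{"travel":[0.613,-0.324,-0.467],"rot":[-0.198,0.157,-0.199],"fingers":1},{"travel":[0.613,-0.324,-0.467],"rot":[-0.198,0.157,-0.199],"fingers":1}]'
python3 /tmp/w.py w2; python3 -c "
from pl import *
plan([pick('B',0,1)])"
```

```text
clock: 10.75
tcp_pos: [0.5773, 0.1569, 0.1996]
orientation: [0.316, 0.55, 0.719, -0.284]
wrist_force: [0.0, -1.0, 1.1]
finger_gap: 0.0855
grip_force: 0.0
clock: 11.05
tcp_pos: [0.4977, 0.2176, 0.2001]
orientation: [0.282, 0.459, 0.82, -0.191]
wrist_force: [0.7, -0.5, 0.6]
finger_gap: 0.0856
grip_force: 0.0
clock: 11.55
tcp_pos: [0.4237, 0.2768, 0.1984]
orientation: [0.241, 0.359, 0.897, -0.097]
wrist_force: [0.3, 0.3, 0.2]
finger_gap: 0.0856
grip_force: 0.0
clock 11.55 [0.4237 0.2768 0.1984] j [ 0.7   0.19 -0.35  0.97 -0.52  1.44]
0.88 [274.0, 374.6] 863 [array([657.9, -30.1]), array([49.9, 48.8]), np.float64(86.2)]
0.82 [317.0, 81.6] 11521 [array([415.6, 283.2]), array([ 48.3, 102.3]), np.float64(46.2)]
->  [0.4237 0.2771 0.028 ] ik [ 0.78  1.55 -0.52 -1.61] [0.493 0.201]
   travel [0.357, -0.001, 0.613] rot [-0.001, 0.0, -0.001] rows>= 1.7
   travel [0.357, -0.001, 0.613] rot [-0.001, 0.0, -0.001] rows>= 1.7
```

```bash
sed -i 's/ZG=.028/ZG=.031/' pl.py
python3 -m pendant '[{"travel":[0.2,0,0.35],"rot":[0,0,0],"fingers":1},{"travel":[0.357,-0.001,0.613],"rot":[0,0,0],"fingers":1},{"travel":[0.55,-0.002,0.95],"rot":[0,0,0],"fingers":1},{"travel":[0.55,-0.002,0.95],"rot":[0,0,0],"fingers":1},{"travel":[0.55,-0.002,0.95],"rot":[0,0,0],"fingers":1}]'
python3 -m pendant '[{"travel":[0.08,0,0.13],"rot":[0,0,0],"fingers":1},{"travel":[0.15,0,0.257],"rot":[0,0,0],"fingers":1},{"travel":[0.15,0,0.257],"rot":[0,0,0],"fingers":1},{"travel":[0.15,0,0.257],"rot":[0,0,0],"fingers":-1},{"travel":[0.15,0,0.257],"rot":[0,0,0],"fingers":-1},{"travel":[0.15,0,0.257],"rot":[0,0,0],"fingers":-1},{"travel":[0.15,0,0.257],"rot":[0,0,0],"fingers":-1},{"travel":[0.15,0,0.257],"rot":[0,0,0],"fingers":-1},{"travel":[0.15,0,0.257],"rot":[0,0,0],"fingers":-1}]'
python3 -m pendant '[{"travel":[-0.15,0,-0.25],"rot":[0,0,0],"fingers":-1},{"travel":[-0.3,0,-0.5],"rot":[0,0,0],"fingers":-1},{"travel":[-0.45,0,-0.78],"rot":[0,0,0],"fingers":-1},{"travel":[-0.55,0,-0.95],"rot":[0,0,0],"fingers":-1},{"travel":[-0.55,0,-0.95],"rot":[0,0,0],"fingers":-1},{"travel":[-0.55,0,-0.95],"rot":[0,0,0],"fingers":-1}]'
python3 -c "
from pl import *
p,r,s=cur(); print(p-pick('B')[0])
Q=place('B',1,86.6)[1]
plan([(np.array([.47,.12,.24]),Q),place('B',1,86.6,.07),place('B',1,86.6,.005)])"
```

```text
clock: 12.15
tcp_pos: [0.4236, 0.2767, 0.0667]
orientation: [0.24, 0.358, 0.897, -0.097]
wrist_force: [0.8, 0.9, 0.3]
finger_gap: 0.0853
grip_force: 0.0
clock: 13.05
tcp_pos: [0.4245, 0.2784, 0.0336]
orientation: [0.242, 0.358, 0.897, -0.095]
wrist_force: [-3.0, 0.5, 7.5]
finger_gap: 0.0473
grip_force: 62.9
clock: 13.65
tcp_pos: [0.4235, 0.2777, 0.1636]
orientation: [0.241, 0.358, 0.897, -0.095]
wrist_force: [-0.8, 0.7, -1.8]
finger_gap: 0.0477
grip_force: 62.7
[-0.00017297  0.00058797  0.13257486]
->  [0.47 0.12 0.24] ik [-0.11  1.67  1.04 -1.68] [0.463 0.34 ]
   travel [-0.673, -0.343, 0.02] rot [-0.118, 0.697, 0.444] rows>= 5.8
   travel [-0.575, -0.002, -0.49] rot [-0.118, 0.697, 0.444] rows>= 5.8
->  [ 0.4574 -0.0218  0.122 ] ik [-0.41  2.11  0.95 -2.2 ] [0.488 0.222]
   travel [-0.722, -0.017, -0.268] rot [0.0, 0.0, 0.0] rows>= 1.8
   travel [-0.722, -0.017, -0.268] rot [0.0, -0.0, 0.0] rows>= 1.8
->  [ 0.4574 -0.0218  0.057 ] ik [-0.41  2.11  0.95 -2.2 ] [0.488 0.157]
   travel [-0.469, -0.0, 0.271] rot [0.0, 0.0, 0.0] rows>= 1.3
```

```bash

python3 -m pendant '[{"travel":[-0.11,-0.06,0],"rot":[-0.02,0.116,0.074],"fingers":-1},{"travel":[-0.22,-0.12,0.01],"rot":[-0.04,0.232,0.148],"fingers":-1},{"travel":[-0.34,-0.17,0.01],"rot":[-0.06,0.348,0.222],"fingers":-1},{"travel":[-0.45,-0.23,0.01],"rot":[-0.08,0.465,0.296],"fingers":-1},{"travel":[-0.56,-0.29,0.02],"rot":[-0.098,0.58,0.37],"fingers":-1},{"travel":[-0.673,-0.343,0.02],"rot":[-0.118,0.697,0.444],"fingers":-1},{"travel":[-0.673,-0.343,0.02],"rot":[-0.118,0.697,0.444],"fingers":-1}]'
python3 -m pendant '[{"travel":[-0.1,0,-0.08],"rot":[-0.02,0.116,0.074],"fingers":-1},{"travel":[-0.2,0,-0.16],"rot":[-0.04,0.232,0.148],"fingers":-1},{"travel":[-0.29,0,-0.24],"rot":[-0.06,0.348,0.222],"fingers":-1},{"travel":[-0.38,0,-0.33],"rot":[-0.08,0.465,0.296],"fingers":-1},{"travel":[-0.48,0,-0.41],"rot":[-0.098,0.58,0.37],"fingers":-1},{"travel":[-0.575,-0.002,-0.49],"rot":[-0.118,0.697,0.444],"fingers":-1},{"travel":[-0.575,-0.002,-0.49],"rot":[-0.118,0.697,0.444],"fingers":-1},{"travel":[-0.575,-0.002,-0.49],"rot":[-0.118,0.697,0.444],"fingers":-1}]'
python3 -m pendant '[{"travel":[-0.24,0,-0.09],"rot":[0,0,0],"fingers":-1},{"travel":[-0.48,-0.01,-0.18],"rot":[0,0,0],"fingers":-1},{"travel":[-0.722,-0.017,-0.268],"rot":[0,0,0],"fingers":-1},{"travel":[-0.722,-0.017,-0.268],"rot":[0,0,0],"fingers":-1}]'
python3 -m pendant '[{"travel":[-0.24,0,-0.09],"rot":[0,0,0],"fingers":-1},{"travel":[-0.48,-0.01,-0.18],"rot":[0,0,0],"fingers":-1},{"travel":[-0.722,-0.017,-0.268],"rot":[0,0,0],"fingers":-1},{"travel":[-0.722,-0.017,-0.268],"rot":[0,0,0],"fingers":-1},{"travel":[-0.722,-0.017,-0.268],"rot":[0,0,0],"fingers":-1}]'
python3 /tmp/s.py scene s3
python3 -c "
from pl import *
plan([place('B',1,86.6,.005)])"
```

```text
clock: 14.35
tcp_pos: [0.4479, 0.1945, 0.1999]
orientation: [-0.057, 0.55, 0.82, 0.147]
wrist_force: [-0.7, -0.4, -1.8]
finger_gap: 0.0477
grip_force: 62.7
clock: 15.15
tcp_pos: [0.4694, 0.1199, 0.2379]
orientation: [-0.343, 0.631, 0.594, 0.362]
wrist_force: [0.2, -0.1, -1.7]
finger_gap: 0.0472
grip_force: 62.9
clock: 15.55
tcp_pos: [0.4633, 0.0484, 0.1794]
orientation: [-0.342, 0.631, 0.595, 0.362]
wrist_force: [0.1, 0.5, -1.7]
finger_gap: 0.0473
grip_force: 62.8
clock: 16.05
tcp_pos: [0.4576, -0.0211, 0.123]
orientation: [-0.342, 0.63, 0.595, 0.363]
wrist_force: [0.1, -0.2, -2.7]
finger_gap: 0.0474
grip_force: 62.8
[ 0.4575 -0.0209  0.1233] [-0.69  0.64 -0.25  1.47  0.77  0.6 ]
0.79 [334.3, 264.8] [ 0.672 -0.043  0.062] z [0.0125 0.1129]
0.63 [193.6, 317.6] [ 0.58  -0.301  0.037] z [-0.0014  0.049 ]
0.59 [273.7, 189.1] [ 0.476 -0.018  0.151] z [0.0839 0.1845]
->  [ 0.4574 -0.0218  0.057 ] ik [-0.41  2.11  0.95 -2.2 ] [0.488 0.157]
   travel [-0.483, -0.001, 0.271] rot [-0.001, 0.003, 0.002] rows>= 1.3
```

View pics/s3.png

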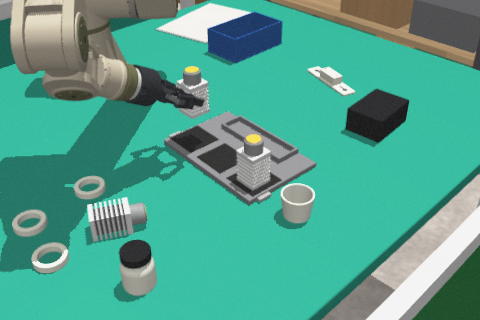

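Head C stands on the far pad with its lens at (253,142), and head B is held upright over the near pad at (192,75). I'll lower head B.

```bash

python3 -m pendant '[{"travel":[-0.15,0,0.085],"rot":[0,0,0],"fingers":-1},{"travel":[-0.3,0,0.17],"rot":[0,0,0],"fingers":-1},{"travel":[-0.42,0,0.237],"rot":[0,0,0],"fingers":-1},{"travel":[-0.49,0,0.275],"rot":[0,0,0],"fingers":-1},{"travel":[-0.49,0,0.275],"rot":[0,0,0],"fingers":-1},{"travel":[-0.49,0,0.275],"rot":[0,0,0],"fingers":-1}]'
python3 -m pendant '[{"travel":[-0.008,0,0.005],"rot":[0,0,0],"fingers":-1},{"travel":[-0.015,0,0.009],"rot":[0,0,0],"fingers":-1},{"travel":[-0.015,0,0.009],"rot":[0,0,0],"fingers":-1},{"travel":[-0.015,0,0.009],"rot":[0,0,0],"fingers":-1}]'
python3 -m pendant '[{"travel":[-0.008,0,0.005],"rot":[0,0,0],"fingers":-1},{"travel":[-0.015,0,0.009],"rot":[0,0,0],"fingers":-1},{"travel":[-0.015,0,0.009],"rot":[0,0,0],"fingers":-1},{"travel":[-0.015,0,0.009],"rot":[0,0,0],"fingers":-1}]'
python3 /tmp/s.py scene s4
```

```text
clock: 16.75
tcp_pos: [0.4574, -0.0229, 0.0555]
orientation: [-0.342, 0.631, 0.594, 0.363]
wrist_force: [-0.3, 0.0, -1.6]
finger_gap: 0.0476
grip_force: 62.8
clock: 17.15
tcp_pos: [0.4574, -0.0232, 0.0531]
orientation: [-0.342, 0.631, 0.594, 0.364]
wrist_force: [-0.2, -0.1, -1.3]
finger_gap: 0.0475
grip_force: 62.8
clock: 17.55
tcp_pos: [0.4574, -0.0232, 0.0514]
orientation: [-0.342, 0.631, 0.594, 0.364]
wrist_force: [-0.9, -2.4, 5.3]
finger_gap: 0.0472
grip_force: 63.3
[ 0.4574 -0.0232  0.0514] [-0.7   0.75 -0.28  1.34  0.77  0.6 ]
0.79 [333.2, 264.9] [ 0.672 -0.044  0.065] z [0.0137 0.1129]
0.67 [197.2, 314.9] [ 0.581 -0.301  0.038] z [-0.0007  0.0491]
0.62 [276.5, 216.5] [ 0.476 -0.019  0.08 ] z [0.0004 0.1133]
```

```bash

python3 -m pendant '[{"travel":[0,0,0],"rot":[0,0,0],"fingers":0.7},{"travel":[0,0,0],"rot":[0,0,0],"fingers":0.7},{"travel":[0,0,0],"rot":[0,0,0],"fingers":0.7},{"travel":[0,0,0],"rot":[0,0,0],"fingers":0.7},{"travel":[0,0,0],"rot":[0,0,0],"fingers":0.7},{"travel":[0,0,-0.1],"rot":[0,0,0],"fingers":0.7},{"travel":[0,0,-0.3],"rot":[0,0,0],"fingers":0.7},{"travel":[0,0,-0.6],"rot":[0,0,0],"fingers":0.7},{"travel":[0,0,-1],"rot":[0,0,0],"fingers":1},{"travel":[0,0,-1],"rot":[0,0,0],"fingers":1}]'
python3 -m pendant '[{"travel":[0.7,0,-0.3],"rot":[0,0,0],"fingers":1},{"travel":[0.7,0,-0.3],"rot":[0,0,0],"fingers":1},{"travel":[0.7,0,-0.3],"rot":[0,0,0],"fingers":1},{"travel":[0.7,0,-0.3],"rot":[0,0,0],"fingers":1}]'
python3 -c "
from pl import *
plan([pick('A',.17,1)])"
```

```text
clock: 18.65
tcp_pos: [0.4523, -0.1325, 0.1132]
orientation: [-0.339, 0.632, 0.594, 0.364]
wrist_force: [-0.0, -0.5, -0.0]
finger_gap: 0.0854
grip_force: 0.0
clock: 19.05
tcp_pos: [0.4518, -0.1161, 0.2024]
orientation: [-0.341, 0.631, 0.595, 0.363]
wrist_force: [0.3, 0.4, -0.7]
finger_gap: 0.0852
grip_force: 0.0
->  [ 0.5687 -0.3025  0.201 ] ik [-0.33  1.64 -0.52 -1.43] [0.649 0.374]
   travel [-0.381, 0.532, -0.641] rot [-0.053, -0.738, 0.204] rows>= 5.4
   travel [-0.593, 0.667, -0.208] rot [-0.053, -0.738, 0.204] rows>= 5.4
```

```bash

python3 -m pendant '[{"travel":[-0.381,0.532,-0.641],"rot":[-0.053,-0.738,0.204],"fingers":1},{"travel":[-0.381,0.532,-0.641],"rot":[-0.053,-0.738,0.204],"fingers":1},{"travel":[-0.381,0.532,-0.641],"rot":[-0.053,-0.738,0.204],"fingers":1},{"travel":[-0.381,0.532,-0.641],"rot":[-0.053,-0.738,0.204],"fingers":1},{"travel":[-0.381,0.532,-0.641],"rot":[-0.053,-0.738,0.204],"fingers":1},{"travel":[-0.381,0.532,-0.641],"rot":[-0.053,-0.738,0.204],"fingers":1}]'
python3 -m pendant '[{"travel":[-0.593,0.667,-0.208],"rot":[-0.053,-0.738,0.204],"fingers":1},{"travel":[-0.593,0.667,-0.208],"rot":[-0.053,-0.738,0.204],"fingers":1},{"travel":[-0.593,0.667,-0.208],"rot":[-0.053,-0.738,0.204],"fingers":1},{"travel":[-0.593,0.667,-0.208],"rot":[-0.053,-0.738,0.204],"fingers":1},{"travel":[-0.593,0.667,-0.208],"rot":[-0.053,-0.738,0.204],"fingers":1},{"travel":[-0.593,0.667,-0.208],"rot":[-0.053,-0.738,0.204],"fingers":1},{"travel":[-0.593,0.667,-0.208],"rot":[-0.053,-0.738,0.204],"fingers":1},{"travel":[-0.593,0.667,-0.208],"rot":[-0.053,-0.738,0.204],"fingers":1}]'
python3 /tmp/w.py w3; python3 -c "
from pl import *
plan([pick('A',0,1)])"
```

```text
clock: 19.65
tcp_pos: [0.5104, -0.2078, 0.2013]
orientation: [-0.11, 0.788, 0.601, 0.076]
wrist_force: [-0.2, 0.2, 1.0]
finger_gap: 0.0858
grip_force: 0.0
clock: 20.45
tcp_pos: [0.5681, -0.3018, 0.1983]
orientation: [0.134, 0.82, 0.511, -0.221]
wrist_force: [-0.4, 0.7, -0.4]
finger_gap: 0.0854
grip_force: 0.0
clock 20.45 [ 0.5681 -0.3018  0.1983] j [-0.39  0.52  0.13  1.23 -0.52  1.64]
0.73 [322.5, 85.7] 11246 [array([ 573.3, -295.3]), array([102.4,  48.4]), np.float64(63.0)]
0.19 [159.4, 113.9] 0 
->  [ 0.5687 -0.3025  0.031 ] ik [-0.33  1.64 -0.52 -1.43] [0.649 0.204]
   travel [0.353, 0.004, 0.607] rot [-0.002, -0.0, -0.0] rows>= 1.7
   travel [0.353, 0.003, 0.607] rot [-0.002, -0.0, -0.0] rows>= 1.7
```

```bash

python3 -m pendant '[{"travel":[0.2,0,0.35],"rot":[0,0,0],"fingers":1},{"travel":[0.353,0.004,0.607],"rot":[0,0,0],"fingers":1},{"travel":[0.55,0.006,0.95],"rot":[0,0,0],"fingers":1},{"travel":[0.55,0.006,0.95],"rot":[0,0,0],"fingers":1},{"travel":[0.55,0.006,0.95],"rot":[0,0,0],"fingers":1}]'
python3 -m pendant '[{"travel":[0.08,0,0.13],"rot":[0,0,0],"fingers":1},{"travel":[0.15,0,0.26],"rot":[0,0,0],"fingers":1},{"travel":[0.15,0,0.26],"rot":[0,0,0],"fingers":1},{"travel":[0.15,0,0.26],"rot":[0,0,0],"fingers":-1},{"travel":[0.15,0,0.26],"rot":[0,0,0],"fingers":-1},{"travel":[0.15,0,0.26],"rot":[0,0,0],"fingers":-1},{"travel":[0.15,0,0.26],"rot":[0,0,0],"fingers":-1},{"travel":[0.15,0,0.26],"rot":[0,0,0],"fingers":-1},{"travel":[0.15,0,0.26],"rot":[0,0,0],"fingers":-1}]'
python3 -m pendant '[{"travel":[-0.15,0,-0.25],"rot":[0,0,0],"fingers":-1},{"travel":[-0.3,0,-0.5],"rot":[0,0,0],"fingers":-1},{"travel":[-0.45,0,-0.78],"rot":[0,0,0],"fingers":-1},{"travel":[-0.55,0,-0.95],"rot":[0,0,0],"fingers":-1},{"travel":[-0.55,0,-0.95],"rot":[0,0,0],"fingers":-1},{"travel":[-0.55,0,-0.95],"rot":[0,0,0],"fingers":-1}]'
python3 -c "
from pl import *
Q=place('A',2,86.6)[1]
plan([(np.array([.56,-.16,.25]),Q),place('A',2,86.6,.08),place('A',2,86.6,.005)])"
```

```text
clock: 21.05
tcp_pos: [0.5679, -0.3029, 0.0683]
orientation: [0.135, 0.82, 0.51, -0.221]
wrist_force: [0.3, 0.1, 0.7]
finger_gap: 0.0854
grip_force: 0.0
clock: 21.95
tcp_pos: [0.57, -0.3025, 0.0343]
orientation: [0.137, 0.82, 0.51, -0.22]
wrist_force: [0.9, 2.4, 7.3]
finger_gap: 0.0473
grip_force: 63.2
clock: 22.55
tcp_pos: [0.569, -0.3022, 0.1637]
orientation: [0.136, 0.82, 0.51, -0.22]
wrist_force: [-0.3, -0.7, -1.6]
finger_gap: 0.0474
grip_force: 62.7
->  [ 0.56 -0.16  0.25] ik [-0.54  2.25  0.87 -2.38] [0.643 0.35 ]
   travel [0.267, -0.297, -0.568] rot [0.054, 0.739, -0.204] rows>= 5.4
   travel [0.633, -0.217, -0.185] rot [0.054, 0.739, -0.204] rows>= 5.4
->  [ 0.5573 -0.0278  0.132 ] ik [-0.35  2.03  0.98 -2.11] [0.583 0.232]
   travel [-0.151, -0.044, 0.721] rot [0.0, -0.0, 0.0] rows>= 1.8
   travel [-0.151, -0.044, 0.721] rot [0.0, -0.0, 0.0] rows>= 1.8
->  [ 0.5573 -0.0278  0.057 ] ik [-0.35  2.03  0.98 -2.11] [0.583 0.157]
   travel [-0.541, -0.0, 0.313] rot [0.0, 0.0, 0.0] rows>= 1.5
```

```bash

python3 -m pendant '[{"travel":[0.04,-0.05,-0.09],"rot":[0.009,0.123,-0.034],"fingers":-1},{"travel":[0.09,-0.1,-0.19],"rot":[0.018,0.246,-0.068],"fingers":-1},{"travel":[0.13,-0.15,-0.28],"rot":[0.027,0.37,-0.102],"fingers":-1},{"travel":[0.18,-0.2,-0.38],"rot":[0.036,0.493,-0.136],"fingers":-1},{"travel":[0.22,-0.25,-0.47],"rot":[0.045,0.616,-0.17],"fingers":-1},{"travel":[0.267,-0.297,-0.568],"rot":[0.054,0.739,-0.204],"fingers":-1},{"travel":[0.267,-0.297,-0.568],"rot":[0.054,0.739,-0.204],"fingers":-1}]'
python3 -m pendant '[{"travel":[0.1,-0.04,-0.03],"rot":[0.009,0.123,-0.034],"fingers":-1},{"travel":[0.21,-0.07,-0.06],"rot":[0.018,0.246,-0.068],"fingers":-1},{"travel":[0.32,-0.11,-0.09],"rot":[0.027,0.37,-0.102],"fingers":-1},{"travel":[0.42,-0.15,-0.12],"rot":[0.036,0.493,-0.136],"fingers":-1},{"travel":[0.53,-0.18,-0.15],"rot":[0.045,0.616,-0.17],"fingers":-1},{"travel":[0.633,-0.217,-0.185],"rot":[0.054,0.739,-0.204],"fingers":-1},{"travel":[0.633,-0.217,-0.185],"rot":[0.054,0.739,-0.204],"fingers":-1},{"travel":[0.633,-0.217,-0.185],"rot":[0.054,0.739,-0.204],"fingers":-1}]'
python3 -c "
from pl import *
plan([place('A',2,86.6,.085),place('A',2,86.6,.005)])"
```

```text
clock: 23.25
tcp_pos: [0.5629, -0.2327, 0.2044]
orientation: [-0.115, 0.789, 0.598, 0.077]
wrist_force: [0.7, -0.6, -3.3]
finger_gap: 0.0473
grip_force: 62.6
clock: 24.05
tcp_pos: [0.5598, -0.16, 0.2473]
orientation: [-0.344, 0.631, 0.594, 0.362]
wrist_force: [-0.3, -0.1, -0.7]
finger_gap: 0.0474
grip_force: 62.7
->  [ 0.5573 -0.0278  0.137 ] ik [-0.35  2.03  0.98 -2.11] [0.583 0.237]
   travel [-0.122, -0.04, 0.706] rot [-0.002, 0.001, -0.002] rows>= 1.7
   travel [-0.123, -0.041, 0.706] rot [-0.002, 0.001, -0.002] rows>= 1.7
->  [ 0.5573 -0.0278  0.057 ] ik [-0.35  2.03  0.98 -2.11] [0.583 0.157]
   travel [-0.577, 0.0, 0.333] rot [0.0, -0.0, -0.0] rows>= 1.6
```

```bash

python3 -m pendant '[{"travel":[-0.04,-0.01,0.23],"rot":[0,0,0],"fingers":-1},{"travel":[-0.08,-0.03,0.47],"rot":[0,0,0],"fingers":-1},{"travel":[-0.122,-0.04,0.706],"rot":[0,0,0],"fingers":-1},{"travel":[-0.122,-0.04,0.706],"rot":[0,0,0],"fingers":-1}]'
python3 -m pendant '[{"travel":[-0.04,-0.01,0.23],"rot":[0,0,0],"fingers":-1},{"travel":[-0.08,-0.03,0.47],"rot":[0,0,0],"fingers":-1},{"travel":[-0.122,-0.04,0.706],"rot":[0,0,0],"fingers":-1},{"travel":[-0.122,-0.04,0.706],"rot":[0,0,0],"fingers":-1},{"travel":[-0.122,-0.04,0.706],"rot":[0,0,0],"fingers":-1}]'
python3 /tmp/s.py scene s5
python3 -c "
from pl import *
plan([place('A',2,86.6,.004)])"
```

```text
clock: 24.45
tcp_pos: [0.5581, -0.0906, 0.1942]
orientation: [-0.344, 0.63, 0.595, 0.361]
wrist_force: [-1.4, 0.5, -1.7]
finger_gap: 0.047
grip_force: 62.5
clock: 24.95
tcp_pos: [0.5585, -0.0275, 0.1412]
orientation: [-0.342, 0.63, 0.595, 0.363]
wrist_force: [0.5, -0.7, -1.5]
finger_gap: 0.0471
grip_force: 62.5
[ 0.5588 -0.0282  0.1414] [-0.59  0.74  0.02  1.57  0.84  0.7 ]
0.96 [277.5, 228.0] [ 0.478 -0.031  0.049] z [0.0157 0.0849]
0.92 [304.2, 196.6] [ 0.576 -0.024  0.165] z [0.0004 0.2002]
0.75 [331.5, 262.4] [ 0.672 -0.044  0.064] z [0.0134 0.113 ]
->  [ 0.5573 -0.0278  0.056 ] ik [-0.35  2.03  0.98 -2.11] [0.583 0.156]
   travel [-0.612, -0.015, 0.362] rot [0.001, 0.002, 0.001] rows>= 1.7
```

```bash

python3 -m pendant '[{"travel":[-0.15,-0.004,0.085],"rot":[0,0,0],"fingers":-1},{"travel":[-0.3,-0.007,0.17],"rot":[0,0,0],"fingers":-1},{"travel":[-0.45,-0.01,0.26],"rot":[0,0,0],"fingers":-1},{"travel":[-0.55,-0.013,0.325],"rot":[0,0,0],"fingers":-1},{"travel":[-0.605,-0.015,0.358],"rot":[0,0,0],"fingers":-1},{"travel":[-0.605,-0.015,0.358],"rot":[0,0,0],"fingers":-1},{"travel":[-0.605,-0.015,0.358],"rot":[0,0,0],"fingers":-1}]'
python3 -m pendant '[{"travel":[-0.008,0,0.005],"rot":[0,0,0],"fingers":-1},{"travel":[-0.015,0,0.009],"rot":[0,0,0],"fingers":-1},{"travel":[-0.015,0,0.009],"rot":[0,0,0],"fingers":-1},{"travel":[-0.015,0,0.009],"rot":[0,0,0],"fingers":-1}]'
python3 -m pendant '[{"travel":[-0.008,0,0.005],"rot":[0,0,0],"fingers":-1},{"travel":[-0.015,0,0.009],"rot":[0,0,0],"fingers":-1},{"travel":[-0.015,0,0.009],"rot":[0,0,0],"fingers":-1},{"travel":[-0.015,0,0.009],"rot":[0,0,0],"fingers":-1}]'
python3 /tmp/s.py scene s6
```

```text
clock: 25.75
tcp_pos: [0.5567, -0.0269, 0.0563]
orientation: [-0.343, 0.631, 0.593, 0.364]
wrist_force: [0.8, 0.5, -0.4]
finger_gap: 0.0474
grip_force: 62.7
clock: 26.15
tcp_pos: [0.5565, -0.0266, 0.0539]
orientation: [-0.343, 0.63, 0.594, 0.364]
wrist_force: [0.2, 1.1, -1.9]
finger_gap: 0.047
grip_force: 62.7
clock: 26.55
tcp_pos: [0.5566, -0.0265, 0.0539]
orientation: [-0.344, 0.631, 0.593, 0.365]
wrist_force: [-3.3, -3.7, 10.4]
finger_gap: 0.0474
grip_force: 64.1
[ 0.5566 -0.0265  0.0539] [-0.59  0.84 -0.03  1.42  0.84  0.7 ]
0.76 [305.3, 230.8] [ 0.574 -0.024  0.082] z [0.0137 0.1133]
0.72 [333.0, 263.9] [ 0.673 -0.044  0.063] z [0.015  0.1129]
0.59 [275.4, 213.9] [ 0.474 -0.018  0.084] z [1.000e-04 1.132e-01]
```

View pics/s6.png

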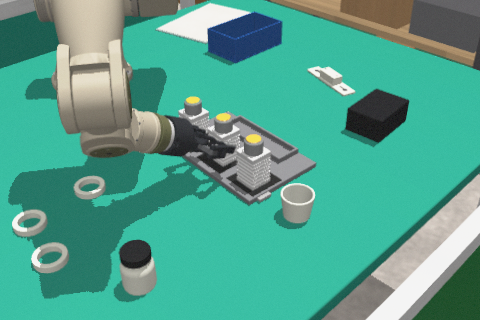

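All three heads stand upright on their pads, with lenses at (192,103), (222,118) and (253,142). Now release and go on to the rings.

```bash

python3 -m pendant '[{"travel":[0,0,0],"rot":[0,0,0],"fingers":0.55},{"travel":[0,0,0],"rot":[0,0,0],"fingers":0.55},{"travel":[0,0,0],"rot":[0,0,0],"fingers":0.55},{"travel":[0,0,0],"rot":[0,0,0],"fingers":0.55},{"travel":[0,0,0],"rot":[0,0,0],"fingers":0.55},{"travel":[0,0,-0.1],"rot":[0,0,0],"fingers":0.55},{"travel":[0,0,-0.3],"rot":[0,0,0],"fingers":0.55},{"travel":[0,0,-0.6],"rot":[0,0,0],"fingers":0.55},{"travel":[0,0,-1],"rot":[0,0,0],"fingers":0.55},{"travel":[0,0,-1],"rot":[0,0,0],"fingers":1}]'
python3 -m pendant '[{"travel":[0.7,0,-0.5],"rot":[0,0,0],"fingers":1},{"travel":[0.7,0,-0.5],"rot":[0,0,0],"fingers":1},{"travel":[0.7,0,-0.5],"rot":[0,0,0],"fingers":1},{"travel":[0.7,0,-0.5],"rot":[0,0,0],"fingers":1}]'
python3 -c "
from pl import *
plan([((.438,-.274,.2),ori(-3.4,90,-1))])"
```

```text
clock: 27.65
tcp_pos: [0.5513, -0.1363, 0.114]
orientation: [-0.34, 0.632, 0.593, 0.365]
wrist_force: [-0.1, -0.1, -1.0]
finger_gap: 0.0783
grip_force: 0.0
clock: 28.05
tcp_pos: [0.5501, -0.1411, 0.2157]
orientation: [-0.342, 0.631, 0.594, 0.364]
wrist_force: [-0.3, 0.4, -0.8]
finger_gap: 0.0852
grip_force: 0.0
->  [ 0.438 -0.274  0.2  ] ik [-0.56  1.57  0.    2.64] [0.517 0.4  ]
   travel [-0.347, -0.433, -0.47] rot [0.389, -0.388, -0.675] rows>= 6.1
   travel [-0.043, -0.714, -0.133] rot [0.389, -0.388, -0.675] rows>= 6.1
```

```bash

python3 -m pendant '[{"travel":[-0.347,-0.433,-0.47],"rot":[0.389,-0.388,-0.675],"fingers":1},{"travel":[-0.347,-0.433,-0.47],"rot":[0.389,-0.388,-0.675],"fingers":1},{"travel":[-0.347,-0.433,-0.47],"rot":[0.389,-0.388,-0.675],"fingers":1},{"travel":[-0.347,-0.433,-0.47],"rot":[0.389,-0.388,-0.675],"fingers":1},{"travel":[-0.347,-0.433,-0.47],"rot":[0.389,-0.388,-0.675],"fingers":1},{"travel":[-0.347,-0.433,-0.47],"rot":[0.389,-0.388,-0.675],"fingers":1},{"travel":[-0.347,-0.433,-0.47],"rot":[0.389,-0.388,-0.675],"fingers":1}]'
python3 -m pendant '[{"travel":[-0.043,-0.714,-0.133],"rot":[0.389,-0.388,-0.675],"fingers":1},{"travel":[-0.043,-0.714,-0.133],"rot":[0.389,-0.388,-0.675],"fingers":1},{"travel":[-0.043,-0.714,-0.133],"rot":[0.389,-0.388,-0.675],"fingers":1},{"travel":[-0.043,-0.714,-0.133],"rot":[0.389,-0.388,-0.675],"fingers":1},{"travel":[-0.043,-0.714,-0.133],"rot":[0.389,-0.388,-0.675],"fingers":1},{"travel":[-0.043,-0.714,-0.133],"rot":[0.389,-0.388,-0.675],"fingers":1},{"travel":[-0.043,-0.714,-0.133],"rot":[0.389,-0.388,-0.675],"fingers":1},{"travel":[-0.043,-0.714,-0.133],"rot":[0.389,-0.388,-0.675],"fingers":1},{"travel":[-0.043,-0.714,-0.133],"rot":[0.389,-0.388,-0.675],"fingers":1}]'
cat > /tmp/r.py <<'E'
from pl import *
import sys
cams=sys.argv[2:] or ['wrist','top']
for n in cams:
    c,img,d=shoot(n); W=cloud(c,d); cv2.imwrite('pics/'+sys.argv[1]+n+'.png',img)
    for t in ('ring1','spot1'):
        for o in env.outline_of(n,t)[:5]:
            w=W[o['mask']]; w=w[~np.isnan(w[:,0])]
            if len(w)<20: continue
            z=np.percentile(w[:,2],95)
            if t=='spot1':  k=w[w[:,2]>z-.02]
            else: k=w[w[:,2]>z-.006]
            (x,y),rad=cv2.minEnclosingCircle((np.float32(k[:,:2])*1000))
            print(n,t,round(o['conf'],2),np.round(o['xy']),'ctr',round(x,1),round(y,1),'r',round(rad,1),'box',((k[:,:2].min(0)+k[:,:2].max(0))*500).round(1),'z',z.round(4),len(k))
p,r,s=cur(); print(s['clock'],p.round(4),np.round(s['joint_pos'],2))
E
python3 /tmp/r.py r1
```

```text
clock: 28.75
tcp_pos: [0.4941, -0.2051, 0.2068]
orientation: [-0.191, 0.366, 0.888, 0.203]
wrist_force: [0.5, 0.5, 0.1]
finger_gap: 0.0855
grip_force: 0.0
clock: 29.65
tcp_pos: [0.4377, -0.2737, 0.1979]
orientation: [-0.002, 0.031, 1.0, 0.003]
wrist_force: [-0.4, -0.9, -0.8]
finger_gap: 0.085
grip_force: 0.0
wrist ring1 0.78 [144. 241.] ctr 451.7 -412.0 r 31.3 box [ 451.7 -412.2] z 0.0152 2352
wrist ring1 0.7 [142. 327.] ctr 493.8 -393.8 r 91.5 box [ 493.8 -394.1] z 0.0155 363
wrist ring1 0.67 [311. 230.] ctr 437.9 -275.2 r 31.1 box [ 438.  -275.4] z 0.0153 2300
wrist spot1 0.71 [616. 222.] ctr 457.7 -35.2 r 24.3 box [457.7 -35.1] z 0.0602 1210
wrist spot1 0.56 [613. 335.] ctr 505.9 -117.5 r 112.9 box [ 506.2 -116.3] z 0.0837 1219
wrist spot1 0.3 [140. 328.] ctr 544.1 -441.7 r 22.1 box [ 544.1 -442. ] z 0.0155 378
top ring1 0.78 [490. 260.] ctr 560.6 -427.5 r 31.3 box [ 561.  -427.9] z 0.0167 285
top ring1 0.73 [426. 319.] ctr 437.5 -273.5 r 31.1 box [ 437.  -272.1] z 0.0171 178
top spot1 0.94 [325. 304.] ctr 459.3 -13.5 r 18.8 box [458.9 -12.9] z 0.1148 231
top spot1 0.91 [329. 217.] ctr 658.0 -29.5 r 19.0 box [657.5 -29.5] z 0.1145 226
top spot1 0.91 [320. 262.] ctr 558.2 -15.8 r 18.8 box [558.1 -15.4] z 0.1142 226
29.95 [ 0.4378 -0.2735  0.198 ] [-0.71  0.23 -0.2   1.15  0.   -0.66]
```

```bash

python3 -m pendant '[{"travel":[0,-0.008,0.4],"rot":[0,0,0],"fingers":1},{"travel":[0,-0.015,0.8],"rot":[0,0,0],"fingers":1},{"travel":[0,-0.015,1],"rot":[0,0,0],"fingers":1},{"travel":[0,-0.015,1],"rot":[0,0,0],"fingers":1}]'
python3 -m pendant '[{"travel":[0,0,0.25],"rot":[0,0,0],"fingers":1},{"travel":[0,0,0.4],"rot":[0,0,0],"fingers":1},{"travel":[0,0,0.43],"rot":[0,0,0],"fingers":1},{"travel":[0,0,0.43],"rot":[0,0,0],"fingers":1}]'
python3 -m pendant '[{"travel":[0,0,0.02],"rot":[0,0,0],"fingers":1},{"travel":[0,0,0.04],"rot":[0,0,0],"fingers":1},{"travel":[0,0,0.04],"rot":[0,0,0],"fingers":1},{"travel":[0,0,0.04],"rot":[0,0,0],"fingers":1}]'
python3 -c "
from h import *
c,p,d=shoot('wrist'); cv2.imwrite('pics/g1.png',p)"
```

```text
clock: 30.35
tcp_pos: [0.4348, -0.2725, 0.0747]
orientation: [-0.004, 0.03, 1.0, 0.004]
wrist_force: [-0.2, -0.8, 0.5]
finger_gap: 0.0853
grip_force: 0.0
clock: 30.75
tcp_pos: [0.4377, -0.2748, 0.0277]
orientation: [-0.001, 0.029, 1.0, 0.001]
wrist_force: [1.0, -0.3, 0.0]
finger_gap: 0.0854
grip_force: 0.0
clock: 31.15
tcp_pos: [0.4373, -0.2745, 0.0225]
orientation: [-0.001, 0.029, 1.0, 0.001]
wrist_force: [0.1, -0.2, -0.1]
finger_gap: 0.0849
grip_force: 0.0
```

View pics/g1.png

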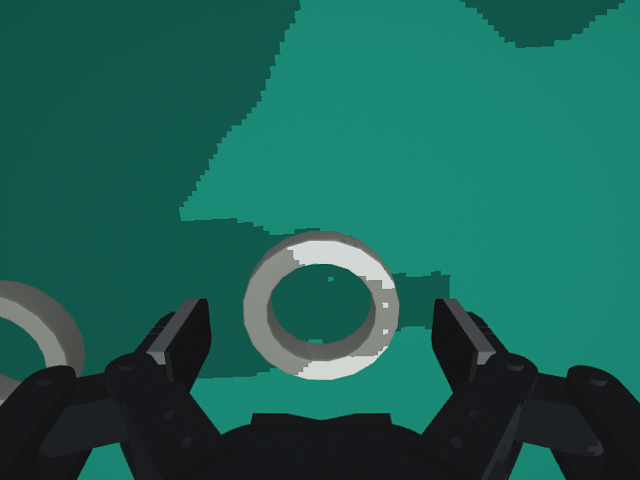

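The ring is centred between the open fingers, at about (322,305). I'll close on it.

```bash

python3 -m pendant '[{"travel":[0,0,0.02],"rot":[0,0,0],"fingers":-1},{"travel":[0,0,0.02],"rot":[0,0,0],"fingers":-1},{"travel":[0,0,0.02],"rot":[0,0,0],"fingers":-1},{"travel":[0,0,0.02],"rot":[0,0,0],"fingers":-1},{"travel":[0,0,0.02],"rot":[0,0,0],"fingers":-1},{"travel":[0,0,0.02],"rot":[0,0,0],"fingers":-1}]' 35
python3 -m pendant '[{"travel":[0,0,-0.2],"rot":[0,0,0],"fingers":-1},{"travel":[0,0,-0.6],"rot":[0,0,0],"fingers":-1},{"travel":[0,0,-1],"rot":[0,0,0],"fingers":-1},{"travel":[0,0,-1],"rot":[0,0,0],"fingers":-1}]'
python3 -m pendant '[{"travel":[0,0,-0.2],"rot":[0,0,0],"fingers":-1},{"travel":[0,0,-0.6],"rot":[0,0,0],"fingers":-1},{"travel":[0,0,-1],"rot":[0,0,0],"fingers":-1},{"travel":[0,0,-1],"rot":[0,0,0],"fingers":-1},{"travel":[0,0,-1],"rot":[0,0,0],"fingers":-1}]'
cat > /tmp/rh.py <<'E'
from pl import *
import sys
p,r,s=cur(); c,img,d=shoot('wrist'); cv2.imwrite('pics/'+sys.argv[1]+'.png',img); W=cloud(c,d)
x0,y0,w0,h0=215,225,215,175
T=(W-p)@r.as_matrix()   # tool frame
m=np.zeros((480,640),bool); m[200:420,200:450]=True
white=m&(img.min(2)>70)&(np.abs(T[...,2])<.035)&(np.abs(T[...,0])<.045)&(np.abs(T[...,1])<.034)
k=T[white]; print(len(k))
zt=np.percentile(k[:,2],3); print('ring near-face tool z',zt.round(4)); k=k[k[:,2]<zt+.004]
(x,y),rad=cv2.minEnclosingCircle(np.float32(k[:,:2])*1000); print('ring ctr tool xy',round(x,1),round(y,1),'r',round(rad,1),'bbox',k[:,:2].min(0).round(4),k[:,:2].max(0).round(4))
A=np.c_[k[:,:2],np.ones(len(k))]; sol=np.linalg.lstsq(A,k[:,2],rcond=None)[0]; print('tilt deg',np.degrees(sol[:2]).round(1))
print(s['clock'],p.round(4),s['finger_gap'])
E
python3 /tmp/rh.py g2
```

```text
clock: 31.8
tcp_pos: [0.437, -0.2743, 0.0201]
orientation: [-0.001, 0.029, 1.0, 0.002]
wrist_force: [-1.7, 1.1, 5.6]
finger_gap: 0.0602
grip_force: 36.7
clock: 32.2
tcp_pos: [0.4406, -0.2774, 0.1462]
orientation: [0.003, 0.029, 1.0, -0.002]
wrist_force: [0.7, -1.2, 0.1]
finger_gap: 0.0596
grip_force: 38.1
clock: 32.7
tcp_pos: [0.4381, -0.2755, 0.2605]
orientation: [-0.0, 0.029, 1.0, 0.001]
wrist_force: [-0.6, 0.2, -0.3]
finger_gap: 0.0602
grip_force: 38.1
12415
ring near-face tool z 0.0048
ring ctr tool xy 2.7 0.0 r 34.6 bbox [-0.0318 -0.034 ] [0.0302 0.034 ]
tilt deg [-0.4 -0.5]
32.7 [ 0.4381 -0.2755  0.2605] 0.060243840705270814
```

View pics/g2.png

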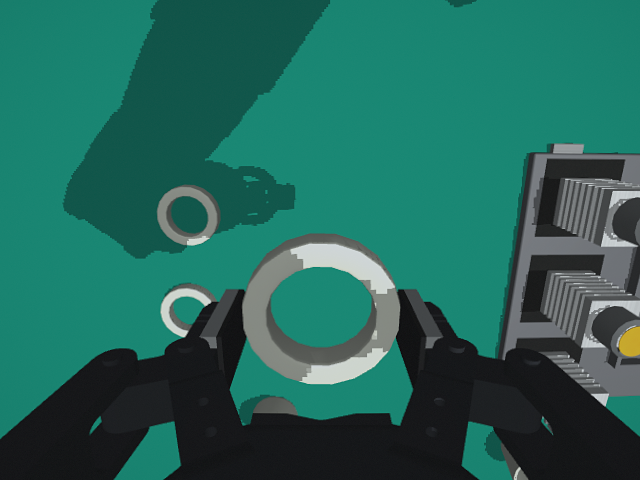

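The ring is gripped level and centred, at about (322,308). The other two rings are at (188,215) and (188,310). I'll move over the middle pad to measure the necks from close by.

```bash
python3 -c "
from pl import *
plan([((.545,-.016,.25),ori(-3.4,90,-1))])"
```

```text
->  [ 0.545 -0.016  0.25 ] ik [-0.03  1.57 -0.   -3.11] [0.545 0.45 ]
   travel [-0.256, 0.735, 0.027] rot [0.001, -0.001, 0.0] rows>= 1.9
   travel [-0.256, 0.736, 0.026] rot [0.001, -0.001, 0.0] rows>= 1.9
   travel [-0.256, 0.736, 0.026] rot [0.001, -0.001, 0.0] rows>= 1.9
```

```bash

python3 -m pendant '[{"travel":[-0.08,0.24,0.01],"rot":[0,0,0],"fingers":-1},{"travel":[-0.17,0.49,0.02],"rot":[0,0,0],"fingers":-1},{"travel":[-0.256,0.735,0.027],"rot":[0,0,0],"fingers":-1},{"travel":[-0.256,0.735,0.027],"rot":[0,0,0],"fingers":-1}]'
python3 -m pendant '[{"travel":[-0.08,0.24,0.01],"rot":[0,0,0],"fingers":-1},{"travel":[-0.17,0.49,0.02],"rot":[0,0,0],"fingers":-1},{"travel":[-0.256,0.735,0.027],"rot":[0,0,0],"fingers":-1},{"travel":[-0.256,0.735,0.027],"rot":[0,0,0],"fingers":-1}]'
python3 -m pendant '[{"travel":[-0.08,0.24,0.01],"rot":[0,0,0],"fingers":-1},{"travel":[-0.17,0.49,0.02],"rot":[0,0,0],"fingers":-1},{"travel":[-0.256,0.735,0.027],"rot":[0,0,0],"fingers":-1},{"travel":[-0.256,0.735,0.027],"rot":[0,0,0],"fingers":-1},{"travel":[-0.256,0.735,0.027],"rot":[0,0,0],"fingers":-1}]'
cat > /tmp/n.py <<'E'
from pl import *
import sys
p,r,s=cur(); c,img,d=shoot('wrist'); cv2.imwrite('pics/'+sys.argv[1]+'.png',img); W=cloud(c,d)
print(s['clock'],p.round(4),s['finger_gap'].round(4))
top=(W[...,2]>.104)&(W[...,2]<.118)
n,l,st,_=cv2.connectedComponentsWithStats(top.astype(np.uint8))
for i in range(1,n):
    if st[i,4]<150: continue
    k=W[l==i]; 
    (x,y),rad=cv2.minEnclosingCircle(np.float32(k[:,:2])*1000)
    h=k[k[:,2]>.1095]; lo=np.percentile(h[:,:2],1,axis=0); hi=np.percentile(h[:,:2],99,axis=0)
    print('neck',st[i,:5],'circ',round(x,1),round(y,1),round(rad,1),'tip mid',((lo+hi)*500).round(1),'span',((hi-lo)*1000).round(1))
E
python3 /tmp/n.py n1
```

```text
clock: 33.15
tcp_pos: [0.4731, -0.1855, 0.2543]
orientation: [-0.003, 0.027, 1.0, 0.003]
wrist_force: [-0.1, -1.1, -0.4]
finger_gap: 0.0599
grip_force: 38.1
clock: 33.55
tcp_pos: [0.5091, -0.1002, 0.2516]
orientation: [-0.003, 0.028, 1.0, 0.002]
wrist_force: [-0.0, -0.2, -0.8]
finger_gap: 0.06
grip_force: 38.1
clock: 34.05
tcp_pos: [0.5445, -0.0168, 0.2492]
orientation: [-0.002, 0.029, 1.0, 0.001]
wrist_force: [0.6, 0.4, -0.2]
finger_gap: 0.06
grip_force: 38.1Traceback (most recent call last):
  File "/tmp/n.py", line 4, in <module>
    print(s['clock'],p.round(4),s['finger_gap'].round(4))
                                ^^^^^^^^^^^^^^^^^^^^^
AttributeError: 'float' object has no attribute 'round'
```

View pics/n1.png

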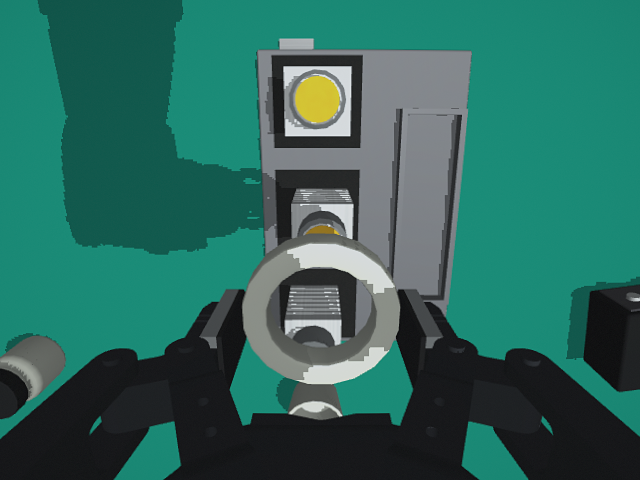

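The wrist view shows the near head's lens at (318,100), well inside its pad, with the ring in hand at (322,308).

```bash
sed -i "s/,s\['finger_gap'\].round(4)//" /tmp/n.py; python3 /tmp/n.py n2
cat > /tmp/pad.py <<'E'
from pl import *
# fine pads via wrist image: dark region around
c,img,d=shoot('wrist'); W=cloud(c,d)
m=(img.max(2)<60)&(np.abs(W[...,2]-.012)<.006)
n,l,st,_=cv2.connectedComponentsWithStats(m.astype(np.uint8))
for i in range(1,n):
    if st[i,4]>400: print(st[i],[np.round(a,1) for a in cv2.minAreaRect(np.float32(W[l==i][:,:2])*1000)])
E
python3 /tmp/pad.py
```

```text
34.1 [ 0.5444 -0.0173  0.2495]
neck [289  69  58  60 740] circ 459.1 -15.0 19.0 tip mid [458.9 -15.1] span [35.6 35.7]
neck [ 295   76   45   46 1615] circ 459.1 -15.1 14.5 tip mid [459. -15.] span [26.7 27.1]
neck [297 216  51  22 368] circ 554.2 -17.5 18.3 tip mid [546.8 -16.8] span [13.5 33.2]
neck [306 225  34  10 199] circ 550.3 -16.8 11.8 tip mid [547.5 -16.8] span [ 6.8 22. ]
neck [298 338  34   9 200] circ 645.2 -28.7 13.5 tip mid [642.  -27.8] span [ 4.7 18.6]
[ 272   55   91   93 3325] [array([456.6, -15.5]), array([79.7, 79.6]), np.float64(86.5)]
[ 276  169   84   76 2610] [array([553.2, -21.2]), array([79.9, 74. ]), np.float64(87.3)]
[ 280  268   77   69 2105] [array([655.4, -27. ]), array([80.1, 80. ]), np.float64(85.7)]
[584 284  56  82 751] [array([695.4, 276.4]), array([ 44.2, 102.7]), np.float64(64.9)]
```

```bash
python3 -c "
from pl import *
Q=ori(-3.4,90,-1)
plan([((.4582,-.015,.165),Q),((.4582,-.015,.135),Q),((.4582,-.015,.105),Q)])"
```

```text
->  [ 0.4582 -0.015   0.165 ] ik [-0.03  1.57 -0.   -3.11] [0.458 0.365]
   travel [0.359, -0.012, 0.356] rot [0.001, -0.002, -0.0] rows>= 1.2
   travel [0.359, -0.011, 0.355] rot [0.001, -0.002, -0.0] rows>= 1.2
->  [ 0.4582 -0.015   0.135 ] ik [-0.03  1.57 -0.   -3.11] [0.458 0.335]
   travel [0.0, -0.0, 0.25] rot [0.0, 0.0, -0.0] rows>= 0.6
->  [ 0.4582 -0.015   0.105 ] ik [-0.03  1.57 -0.   -3.11] [0.458 0.305]
   travel [0.0, 0.0, 0.25] rot [0.0, 0.0, 0.0] rows>= 0.6
```

```bash

python3 -m pendant '[{"travel":[0.24,-0.008,0.1],"rot":[0,0,0],"fingers":-1},{"travel":[0.48,-0.016,0.2],"rot":[0,0,0],"fingers":-1},{"travel":[0.718,-0.023,0.4],"rot":[0.002,-0.004,0],"fingers":-1},{"travel":[0.718,-0.023,0.711],"rot":[0.002,-0.004,0],"fingers":-1},{"travel":[0.718,-0.023,0.711],"rot":[0.002,-0.004,0],"fingers":-1},{"travel":[0.718,-0.023,0.711],"rot":[0.002,-0.004,0],"fingers":-1},{"travel":[0.718,-0.023,0.711],"rot":[0.002,-0.004,0],"fingers":-1}]'
python3 -c "
from pl import *
Q=ori(-3.4,90,-1)
plan([((.4582,-.015,.135),Q)])"
python3 /tmp/rh.py g3
```

```text
clock: 34.9
tcp_pos: [0.4604, -0.0145, 0.1672]
orientation: [0.002, 0.03, 1.0, 0.0]
wrist_force: [-0.0, 0.7, -0.7]
finger_gap: 0.0601
grip_force: 38.2
->  [ 0.4582 -0.015   0.135 ] ik [-0.03  1.57 -0.   -3.11] [0.458 0.335]
   travel [0.02, -0.005, 0.268] rot [0.0, 0.005, -0.0] rows>= 0.6
13053
ring near-face tool z -0.0121
ring ctr tool xy 9.0 -0.0 r 34.0 bbox [ 0.0057 -0.034 ] [0.011 0.034]
tilt deg [1.151e+02 1.000e-01]
34.9 [ 0.4604 -0.0145  0.1672] 0.06013228125412502
```

```bash

python3 -m pendant '[{"travel":[0.015,-0.004,0.1],"rot":[0,0.003,0],"fingers":-1},{"travel":[0.015,-0.004,0.2],"rot":[0,0.003,0],"fingers":-1},{"travel":[0.015,-0.004,0.268],"rot":[0,0.003,0],"fingers":-1},{"travel":[0.015,-0.004,0.268],"rot":[0,0.003,0],"fingers":-1},{"travel":[0.015,-0.004,0.268],"rot":[0,0.003,0],"fingers":-1},{"travel":[0.015,-0.004,0.268],"rot":[0,0.003,0],"fingers":-1}]'
python3 -m pendant '[{"travel":[0,0,0.02],"rot":[0,0,0],"fingers":-1},{"travel":[0,0,0.04],"rot":[0,0,0],"fingers":-1},{"travel":[0,0,0.06],"rot":[0,0,0],"fingers":-1},{"travel":[0,0,0.08],"rot":[0,0,0],"fingers":-1},{"travel":[0,0,0.08],"rot":[0,0,0],"fingers":-1}]'
```

```text
clock: 35.55
tcp_pos: [0.4572, -0.0141, 0.1334]
orientation: [-0.0, 0.029, 1.0, 0.0]
wrist_force: [-0.0, -0.6, 0.7]
finger_gap: 0.0598
grip_force: 38.2
clock: 36.05
tcp_pos: [0.4567, -0.014, 0.1232]
orientation: [-0.001, 0.029, 1.0, 0.001]
wrist_force: [0.0, 0.1, -0.8]
finger_gap: 0.0607
grip_force: 38.2
```

```bash

python3 -m pendant '[{"travel":[-0.008,-0.006,0.03],"rot":[0,0,0],"fingers":-1},{"travel":[-0.01,-0.006,0.06],"rot":[0,0,0],"fingers":-1},{"travel":[-0.01,-0.006,0.09],"rot":[0,0,0],"fingers":-1},{"travel":[-0.01,-0.006,0.12],"rot":[0,0,0],"fingers":-1},{"travel":[-0.01,-0.006,0.145],"rot":[0,0,0],"fingers":-1},{"travel":[-0.01,-0.006,0.145],"rot":[0,0,0],"fingers":-1}]'
python3 -m pendant '[{"travel":[0,0,0.01],"rot":[0,0,0],"fingers":-1},{"travel":[0,0,0.02],"rot":[0,0,0],"fingers":-1},{"travel":[0,0,0.025],"rot":[0,0,0],"fingers":-1},{"travel":[0,0,0.025],"rot":[0,0,0],"fingers":-1}]'
```

```text
clock: 36.65
tcp_pos: [0.4577, -0.0148, 0.1057]
orientation: [-0.001, 0.029, 1.0, 0.001]
wrist_force: [0.1, 0.9, 0.1]
finger_gap: 0.0604
grip_force: 38.2
clock: 37.05
tcp_pos: [0.4584, -0.0149, 0.1041]
orientation: [-0.0, 0.029, 1.0, 0.0]
wrist_force: [-2.0, 0.1, 6.8]
finger_gap: 0.0602
grip_force: 38.8
```

Contact came at seat height. Release, retreat up and check.

```bash

python3 -m pendant '[{"travel":[0,0,0],"rot":[0,0,0],"fingers":0.75},{"travel":[0,0,0],"rot":[0,0,0],"fingers":0.75},{"travel":[0,0,0],"rot":[0,0,0],"fingers":0.75},{"travel":[0,0,0],"rot":[0,0,0],"fingers":0.75},{"travel":[0,0,-0.1],"rot":[0,0,0],"fingers":0.75},{"travel":[0,0,-0.3],"rot":[0,0,0],"fingers":0.75},{"travel":[0,0,-0.6],"rot":[0,0,0],"fingers":1},{"travel":[0,0,-1],"rot":[0,0,0],"fingers":1},{"travel":[0,0,-1],"rot":[0,0,0],"fingers":1}]'
python3 -c "
from pl import *
plan([((.452,-.412,.2),ori(-3.4,90,-1))])"
python3 /tmp/s.py scene s7; python3 /tmp/r.py r2 top
```

```text
clock: 37.95
tcp_pos: [0.4616, -0.0156, 0.2291]
orientation: [0.004, 0.029, 1.0, -0.0]
wrist_force: [1.4, -0.4, -0.6]
finger_gap: 0.0852
grip_force: 0.0
->  [ 0.452 -0.412  0.2  ] ik [-0.74  1.57  0.    2.46] [0.612 0.4  ]
   travel [-0.028, -0.825, 0.061] rot [-0.0, 0.002, 0.0] rows>= 2.0
   travel [-0.028, -0.825, 0.061] rot [-0.0, 0.002, 0.0] rows>= 2.0
   travel [-0.028, -0.825, 0.061] rot [-0.0, 0.002, 0.0] rows>= 2.0
   travel [-0.029, -0.825, 0.061] rot [-0.0, 0.002, 0.0] rows>= 2.0
[ 0.4605 -0.0154  0.2263] [-0.21  0.1  -0.28  1.18  0.   -0.15]
0.65 [273.1, 225.5] [ 0.475 -0.026  0.054] z [0.0116 0.1128]
0.63 [303.6, 239.7] [ 0.573 -0.03   0.067] z [0.0145 0.113 ]
0.55 [332.9, 264.1] [ 0.673 -0.044  0.063] z [0.0134 0.1129]
top ring1 0.85 [506. 254.] ctr 560.1 -427.0 r 31.1 box [ 560.8 -427.3] z 0.0175 264
top ring1 0.77 [502. 301.] ctr 451.8 -411.0 r 31.0 box [ 451.1 -410.8] z 0.0174 265
top spot1 0.62 [331. 212.] ctr 592.9 -15.7 r 84.7 box [592.9 -22. ] z 0.1153 208
top spot1 0.18 [279. 249.] ctr 559.8 22.4 r 169.5 box [563.4  21.2] z 0.0247 3392
38.2 [ 0.4573 -0.0148  0.2217] [-0.21  0.1  -0.29  1.18  0.   -0.15]
```

View pics/s7.png

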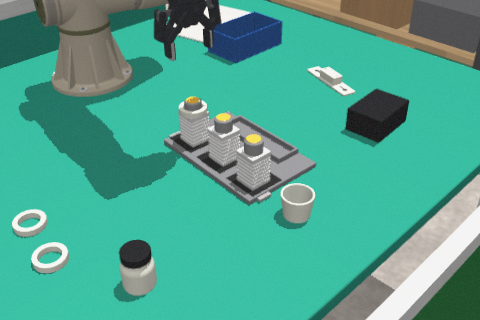

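The scene view shows the near head at (193,112) with its ring flat on the shoulder. On to the next ring.

```bash

python3 -m pendant '[{"travel":[-0.028,-0.825,0.061],"rot":[0,0,0],"fingers":1},{"travel":[-0.028,-0.825,0.061],"rot":[0,0,0],"fingers":1}]'
python3 -m pendant '[{"travel":[-0.028,-0.825,0.061],"rot":[0,0,0],"fingers":1},{"travel":[-0.028,-0.825,0.061],"rot":[0,0,0],"fingers":1}]'
python3 -m pendant '[{"travel":[-0.028,-0.825,0.061],"rot":[0,0,0],"fingers":1},{"travel":[-0.028,-0.825,0.061],"rot":[0,0,0],"fingers":1}]'
python3 -m pendant '[{"travel":[-0.028,-0.825,0.061],"rot":[0,0,0],"fingers":1},{"travel":[-0.028,-0.825,0.061],"rot":[0,0,0],"fingers":1},{"travel":[-0.028,-0.825,0.061],"rot":[0,0,0],"fingers":1},{"travel":[-0.028,-0.825,0.061],"rot":[0,0,0],"fingers":1}]'
python3 /tmp/r.py r3 wrist;python3 -c "
from pl import *
Q=ori(-3.4,90,-1)
plan([((.4517,-.412,.11),Q),((.4517,-.412,.0205),Q)])"
```

```text
clock: 38.4
tcp_pos: [0.4552, -0.1135, 0.2143]
orientation: [-0.002, 0.027, 1.0, 0.001]
wrist_force: [0.6, -0.1, -0.3]
finger_gap: 0.0854
grip_force: 0.0
clock: 38.6
tcp_pos: [0.4523, -0.2142, 0.2066]
orientation: [-0.002, 0.029, 1.0, 0.001]
wrist_force: [1.6, 0.4, -0.9]
finger_gap: 0.0857
grip_force: 0.0
clock: 38.8
tcp_pos: [0.4498, -0.3134, 0.199]
orientation: [-0.002, 0.029, 1.0, 0.002]
wrist_force: [0.7, 0.5, -0.0]
finger_gap: 0.0856
grip_force: 0.0
clock: 39.2
tcp_pos: [0.4471, -0.4113, 0.1909]
orientation: [-0.002, 0.031, 1.0, 0.002]
wrist_force: [-1.1, 0.4, 1.1]
finger_gap: 0.0851
grip_force: 0.0
wrist ring1 0.97 [300. 349.] ctr 559.8 -428.8 r 31.0 box [ 559.9 -428.9] z 0.0152 1943
wrist ring1 0.82 [313. 238.] ctr 451.6 -412.4 r 30.9 box [ 451.5 -412.2] z 0.0152 2413
39.35 [ 0.4482 -0.4094  0.1929] [-0.87  0.4   0.03  1.2   0.   -0.81]
->  [ 0.4517 -0.412   0.11  ] ik [-0.74  1.57  0.    2.46] [0.611 0.31 ]
   travel [-0.032, -0.022, 0.69] rot [0.002, -0.002, 0.002] rows>= 1.7
->  [ 0.4517 -0.412   0.0205] ik [-0.74  1.57  0.    2.46] [0.611 0.22 ]
   travel [0.0, -0.0, 0.746] rot [0.0, 0.0, -0.0] rows>= 1.8
```

```bash

python3 -m pendant '[{"travel":[-0.015,-0.01,0.35],"rot":[0,0,0],"fingers":1},{"travel":[-0.03,-0.022,0.69],"rot":[0,0,0],"fingers":1},{"travel":[-0.03,-0.022,0.9],"rot":[0,0,0],"fingers":1},{"travel":[-0.03,-0.022,0.9],"rot":[0,0,0],"fingers":1},{"travel":[-0.03,-0.022,0.9],"rot":[0,0,0],"fingers":1},{"travel":[-0.03,-0.022,0.9],"rot":[0,0,0],"fingers":1}]'
python3 -c "
from pl import *
Q=ori(-3.4,90,-1)
plan([((.4516,-.412,.0205),Q)])"
```

```text
clock: 39.95
tcp_pos: [0.4529, -0.4143, 0.0879]
orientation: [0.001, 0.029, 1.0, -0.001]
wrist_force: [0.8, -0.5, 0.5]
finger_gap: 0.0857
grip_force: 0.0
->  [ 0.4516 -0.412   0.0205] ik [-0.74  1.57  0.    2.46] [0.611 0.22 ]
   travel [0.013, 0.019, 0.562] rot [-0.002, 0.001, 0.002] rows>= 1.3
```

```bash

python3 -m pendant '[{"travel":[0.006,0.01,0.2],"rot":[0,0,0],"fingers":1},{"travel":[0.006,0.01,0.4],"rot":[0,0,0],"fingers":1},{"travel":[0.006,0.01,0.52],"rot":[0,0,0],"fingers":1},{"travel":[0.006,0.01,0.56],"rot":[0,0,0],"fingers":1},{"travel":[0.006,0.01,0.56],"rot":[0,0,0],"fingers":1},{"travel":[0.006,0.01,0.56],"rot":[0,0,0],"fingers":1},{"travel":[0.006,0.01,0.56],"rot":[0,0,0],"fingers":1}]'
python3 -m pendant '[{"travel":[0,0,0],"rot":[0,0,0],"fingers":-1},{"travel":[0,0,0],"rot":[0,0,0],"fingers":-1},{"travel":[0,0,0],"rot":[0,0,0],"fingers":-1},{"travel":[0,0,0],"rot":[0,0,0],"fingers":-1},{"travel":[0,0,0],"rot":[0,0,0],"fingers":-1},{"travel":[0,0,0],"rot":[0,0,0],"fingers":-1}]' 35
python3 -m pendant '[{"travel":[0,0,-0.2],"rot":[0,0,0],"fingers":-1},{"travel":[0,0,-0.6],"rot":[0,0,0],"fingers":-1},{"travel":[0,0,-1],"rot":[0,0,0],"fingers":-1},{"travel":[0,0,-1],"rot":[0,0,0],"fingers":-1}]'
python3 -m pendant '[{"travel":[0,0,-0.2],"rot":[0,0,0],"fingers":-1},{"travel":[0,0,-0.6],"rot":[0,0,0],"fingers":-1},{"travel":[0,0,-0.9],"rot":[0,0,0],"fingers":-1},{"travel":[0,0,-0.9],"rot":[0,0,0],"fingers":-1},{"travel":[0,0,-0.9],"rot":[0,0,0],"fingers":-1},{"travel":[0,0,-0.9],"rot":[0,0,0],"fingers":-1}]'
python3 /tmp/rh.py g4
python3 -c "
from pl import *
plan([((.645,-.025,.25),ori(-3.4,90,-1))])"
```

```text
clock: 40.65
tcp_pos: [0.4518, -0.4134, 0.0199]
orientation: [0.0, 0.029, 1.0, -0.001]
wrist_force: [0.6, -0.0, 0.2]
finger_gap: 0.0858
grip_force: 0.0
clock: 41.25
tcp_pos: [0.4513, -0.4129, 0.0197]
orientation: [-0.0, 0.029, 1.0, -0.0]
wrist_force: [-2.0, 1.6, 6.9]
finger_gap: 0.0609
grip_force: 36.3
clock: 41.65
tcp_pos: [0.4541, -0.416, 0.1462]
orientation: [0.004, 0.029, 1.0, -0.004]
wrist_force: [1.0, 0.0, -0.5]
finger_gap: 0.0604
grip_force: 38.1
clock: 42.25
tcp_pos: [0.4508, -0.4122, 0.2447]
orientation: [-0.001, 0.029, 1.0, 0.001]
wrist_force: [-0.3, -0.1, -0.4]
finger_gap: 0.0602
grip_force: 38.1
12507
ring near-face tool z 0.0045
ring ctr tool xy 3.4 0.1 r 34.5 bbox [-0.031 -0.034] [0.0308 0.034 ]
tilt deg [-0.4 -0.7]
42.25 [ 0.4508 -0.4122  0.2447] 0.060240174279588755
->  [ 0.645 -0.025  0.25 ] ik [-0.04  1.57 -0.   -3.12] [0.645 0.45 ]
   travel [-0.357, 0.829, -0.01] rot [0.001, -0.001, 0.0] rows>= 2.2
   travel [-0.357, 0.829, -0.011] rot [0.001, -0.001, 0.0] rows>= 2.2
   travel [-0.357, 0.829, -0.011] rot [0.001, -0.001, 0.0] rows>= 2.2
   travel [-0.357, 0.829, -0.011] rot [0.001, -0.001, 0.0] rows>= 2.2
```

```bash

python3 -m pendant '[{"travel":[-0.12,0.28,0],"rot":[0,0,0],"fingers":-1},{"travel":[-0.24,0.55,-0.01],"rot":[0,0,0],"fingers":-1},{"travel":[-0.357,0.829,-0.01],"rot":[0,0,0],"fingers":-1},{"travel":[-0.357,0.829,-0.01],"rot":[0,0,0],"fingers":-1}]'
python3 -m pendant '[{"travel":[-0.12,0.28,0],"rot":[0,0,0],"fingers":-1},{"travel":[-0.24,0.55,-0.01],"rot":[0,0,0],"fingers":-1},{"travel":[-0.357,0.829,-0.01],"rot":[0,0,0],"fingers":-1},{"travel":[-0.357,0.829,-0.01],"rot":[0,0,0],"fingers":-1}]'
python3 -m pendant '[{"travel":[-0.12,0.28,0],"rot":[0,0,0],"fingers":-1},{"travel":[-0.24,0.55,-0.01],"rot":[0,0,0],"fingers":-1},{"travel":[-0.357,0.829,-0.01],"rot":[0,0,0],"fingers":-1},{"travel":[-0.357,0.829,-0.01],"rot":[0,0,0],"fingers":-1}]'
python3 -m pendant '[{"travel":[-0.12,0.28,0],"rot":[0,0,0],"fingers":-1},{"travel":[-0.24,0.55,-0.01],"rot":[0,0,0],"fingers":-1},{"travel":[-0.357,0.829,-0.01],"rot":[0,0,0],"fingers":-1},{"travel":[-0.357,0.829,-0.01],"rot":[0,0,0],"fingers":-1},{"travel":[-0.357,0.829,-0.01],"rot":[0,0,0],"fingers":-1},{"travel":[-0.357,0.829,-0.01],"rot":[0,0,0],"fingers":-1}]'
python3 /tmp/n.py n3; python3 /tmp/pad.py
```

```text
clock: 42.7
tcp_pos: [0.5006, -0.3117, 0.2459]
orientation: [-0.002, 0.027, 1.0, 0.002]
wrist_force: [-0.7, -0.4, 0.1]
finger_gap: 0.06
grip_force: 38.1
clock: 43.1
tcp_pos: [0.5491, -0.2159, 0.2474]
orientation: [-0.002, 0.027, 1.0, 0.002]
wrist_force: [0.4, 0.1, -0.1]
finger_gap: 0.0604
grip_force: 38.1
clock: 43.5
tcp_pos: [0.5978, -0.1199, 0.2487]
orientation: [-0.001, 0.027, 1.0, 0.001]
wrist_force: [-0.0, 0.1, 0.0]
finger_gap: 0.0605
grip_force: 38.1
clock: 44.1
tcp_pos: [0.645, -0.0272, 0.2506]
orientation: [-0.001, 0.03, 1.0, 0.0]
wrist_force: [-0.3, -0.2, 0.0]
finger_gap: 0.0604
grip_force: 38.1
44.1 [ 0.645  -0.0272  0.2506]
neck [301  66  57  60 737] circ 558.3 -17.5 18.9 tip mid [558.3 -17.5] span [35.7 36. ]
neck [ 307   73   45   46 1618] circ 558.4 -17.5 14.5 tip mid [558.3 -17.4] span [26.7 27.2]
neck [293 215  50  22 363] circ 653.4 -30.7 18.0 tip mid [646.2 -30.8] span [12.5 33.7]
neck [300 224  35  11 211] circ 650.8 -31.0 12.2 tip mid [647.4 -31. ] span [ 6.9 22.9]
[ 275    0   94   28 1943] [array([485.2, -17.5]), array([79.9, 21.8]), np.float64(86.6)]
[449   0  25 200 417] [array([567.5, 106.5]), array([  7.4, 172.8]), np.float64(84.6)]
[ 277   54   91   92 3303] [array([556.6, -21.3]), array([80. , 78.8]), np.float64(86.5)]
[ 281  168   84   74 2673] [array([653.2, -27. ]), array([79.8, 73. ]), np.float64(86.5)]
[607 194  33  88 800] [array([704. , 271.1]), array([21.4, 92.3]), np.float64(81.0)]
```

```bash
python3 -c "
from pl import *
Q=ori(-3.4,90,-1)
plan([((.5582,-.0175,.165),Q)])"
```

```text
->  [ 0.5582 -0.0175  0.165 ] ik [-0.03  1.57 -0.   -3.11] [0.558 0.365]
   travel [0.363, 0.018, 0.359] rot [0.0, -0.001, -0.001] rows>= 1.2
   travel [0.364, 0.019, 0.359] rot [0.0, -0.001, -0.001] rows>= 1.2
```

```bash

python3 -m pendant '[{"travel":[0.24,0.012,0.1],"rot":[0,0,0],"fingers":-1},{"travel":[0.48,0.024,0.2],"rot":[0,0,0],"fingers":-1},{"travel":[0.727,0.037,0.4],"rot":[0,0,0],"fingers":-1},{"travel":[0.727,0.037,0.718],"rot":[0,0,0],"fingers":-1},{"travel":[0.727,0.037,0.718],"rot":[0,0,0],"fingers":-1},{"travel":[0.727,0.037,0.718],"rot":[0,0,0],"fingers":-1},{"travel":[0.727,0.037,0.718],"rot":[0,0,0],"fingers":-1},{"travel":[0.727,0.037,0.718],"rot":[0,0,0],"fingers":-1},{"travel":[0.727,0.037,0.718],"rot":[0,0,0],"fingers":-1},{"travel":[0.727,0.037,0.718],"rot":[0,0,0],"fingers":-1}]'
python3 -c "
from pl import *
Q=ori(-3.4,90,-1)
plan([((.5582,-.0175,.135),Q)])"
```

```text
clock: 45.2
tcp_pos: [0.5594, -0.016, 0.166]
orientation: [0.0, 0.029, 1.0, 0.0]
wrist_force: [0.3, 0.8, -0.1]
finger_gap: 0.0604
grip_force: 38.2
->  [ 0.5582 -0.0175  0.135 ] ik [-0.03  1.57 -0.   -3.11] [0.558 0.335]
   travel [0.009, -0.013, 0.258] rot [0.001, 0.0, 0.001] rows>= 0.6
```

```bash

python3 -m pendant '[{"travel":[0.009,-0.01,0.1],"rot":[0,0,0],"fingers":-1},{"travel":[0.009,-0.01,0.2],"rot":[0,0,0],"fingers":-1},{"travel":[0.009,-0.01,0.258],"rot":[0,0,0],"fingers":-1},{"travel":[0.009,-0.01,0.258],"rot":[0,0,0],"fingers":-1},{"travel":[0.009,-0.01,0.258],"rot":[0,0,0],"fingers":-1},{"travel":[0.009,-0.01,0.258],"rot":[0,0,0],"fingers":-1},{"travel":[0.009,-0.01,0.258],"rot":[0,0,0],"fingers":-1}]'
python3 -m pendant '[{"travel":[0,0,0.02],"rot":[0,0,0],"fingers":-1},{"travel":[0,0,0.04],"rot":[0,0,0],"fingers":-1},{"travel":[0,0,0.06],"rot":[0,0,0],"fingers":-1},{"travel":[0,0,0.08],"rot":[0,0,0],"fingers":-1},{"travel":[0,0,0.08],"rot":[0,0,0],"fingers":-1}]'
```

```text
clock: 45.9
tcp_pos: [0.5579, -0.017, 0.1348]
orientation: [-0.0, 0.029, 1.0, 0.0]
wrist_force: [0.1, -0.1, -0.1]
finger_gap: 0.0605
grip_force: 38.2
clock: 46.4
tcp_pos: [0.5572, -0.017, 0.1242]
orientation: [-0.001, 0.029, 1.0, 0.001]
wrist_force: [-0.0, 0.6, 0.3]
finger_gap: 0.0601
grip_force: 38.2
```

Ring 2 is over the tip of the neck with no force, so I'll continue down.

```bash

python3 -m pendant '[{"travel":[-0.004,-0.004,0.03],"rot":[0,0,0],"fingers":-1},{"travel":[-0.005,-0.004,0.06],"rot":[0,0,0],"fingers":-1},{"travel":[-0.005,-0.004,0.09],"rot":[0,0,0],"fingers":-1},{"travel":[-0.005,-0.004,0.12],"rot":[0,0,0],"fingers":-1},{"travel":[-0.005,-0.004,0.15],"rot":[0,0,0],"fingers":-1},{"travel":[-0.005,-0.004,0.15],"rot":[0,0,0],"fingers":-1},{"travel":[-0.005,-0.004,0.15],"rot":[0,0,0],"fingers":-1}]'
python3 -m pendant '[{"travel":[0,0,0.01],"rot":[0,0,0],"fingers":-1},{"travel":[0,0,0.02],"rot":[0,0,0],"fingers":-1},{"travel":[0,0,0.028],"rot":[0,0,0],"fingers":-1},{"travel":[0,0,0.028],"rot":[0,0,0],"fingers":-1},{"travel":[0,0,0.028],"rot":[0,0,0],"fingers":-1}]'
```

```text
clock: 47.1
tcp_pos: [0.558, -0.0175, 0.1066]
orientation: [-0.001, 0.029, 1.0, 0.001]
wrist_force: [-0.6, 0.7, -0.0]
finger_gap: 0.0603
grip_force: 38.2
clock: 47.6
tcp_pos: [0.5582, -0.0175, 0.1038]
orientation: [-0.0, 0.029, 1.0, 0.0]
wrist_force: [-1.1, -0.4, 4.1]
finger_gap: 0.0603
grip_force: 38.6
```

```bash

python3 -m pendant '[{"travel":[0,0,0],"rot":[0,0,0],"fingers":0.75},{"travel":[0,0,0],"rot":[0,0,0],"fingers":0.75},{"travel":[0,0,0],"rot":[0,0,0],"fingers":0.75},{"travel":[0,0,0],"rot":[0,0,0],"fingers":0.75},{"travel":[0,0,-0.1],"rot":[0,0,0],"fingers":0.75},{"travel":[0,0,-0.3],"rot":[0,0,0],"fingers":0.75},{"travel":[0,0,-0.6],"rot":[0,0,0],"fingers":1},{"travel":[0,0,-1],"rot":[0,0,0],"fingers":1},{"travel":[0,0,-1],"rot":[0,0,0],"fingers":1},{"travel":[0,0,-1],"rot":[0,0,0],"fingers":1}]'
python3 -c "
from pl import *
plan([((.560,-.4285,.2),ori(-3.4,90,-1))],(np.array([.5582,-.0175,.223]),ori(-3.4,90,-1)))"
python3 /tmp/r.py r4 scene top
```

```text
clock: 48.6
tcp_pos: [0.5594, -0.0178, 0.2257]
orientation: [0.002, 0.029, 1.0, 0.0]
wrist_force: [-0.3, 0.1, -0.4]
finger_gap: 0.0854
grip_force: 0.0
->  [ 0.56   -0.4285  0.2   ] ik [-0.65  1.57  0.    2.55] [0.705 0.4  ]
   travel [-0.055, -0.855, 0.048] rot [0.0, 0.0, 0.0] rows>= 2.1
   travel [-0.055, -0.855, 0.048] rot [0.0, 0.0, 0.0] rows>= 2.1
   travel [-0.055, -0.855, 0.048] rot [0.0, 0.0, 0.0] rows>= 2.1
   travel [-0.055, -0.855, 0.048] rot [0.0, 0.0, 0.0] rows>= 2.1
scene ring1 0.76 [268. 215.] ctr 462.0 -15.7 r 31.8 box [461.1 -14.9] z 0.099 160
scene ring1 0.58 [134. 363.] ctr 560.9 -428.4 r 31.7 box [ 560.8 -427.8] z 0.015 480
scene ring1 0.51 [306. 231.] ctr 558.6 -19.0 r 31.8 box [558.3 -18.2] z 0.099 190
scene spot1 0.97 [273. 225.] ctr 458.0 -11.2 r 24.0 box [456.2 -11.2] z 0.1118 218
scene spot1 0.89 [304. 245.] ctr 557.1 -16.1 r 22.6 box [556.6 -14.8] z 0.1122 236
scene spot1 0.61 [334. 264.] ctr 659.4 -29.7 r 20.6 box [660.7 -31.3] z 0.1118 302
top ring1 0.89 [506. 254.] ctr 559.4 -427.6 r 31.2 box [ 560.6 -427.8] z 0.0166 284
48.9 [ 0.5575 -0.0175  0.2221] [-0.18  0.29 -0.05  1.23  0.   -0.12]
```

Both placed rings have their tops at z = 0.099, so they are seated flat. Going for the third ring.

```bash

python3 -m pendant '[{"travel":[-0.055,-0.855,0.048],"rot":[0,0,0],"fingers":1},{"travel":[-0.055,-0.855,0.048],"rot":[0,0,0],"fingers":1},{"travel":[-0.055,-0.855,0.048],"rot":[0,0,0],"fingers":1}]'
python3 -m pendant '[{"travel":[-0.055,-0.855,0.048],"rot":[0,0,0],"fingers":1},{"travel":[-0.055,-0.855,0.048],"rot":[0,0,0],"fingers":1},{"travel":[-0.055,-0.855,0.048],"rot":[0,0,0],"fingers":1}]'
python3 -m pendant '[{"travel":[-0.055,-0.855,0.048],"rot":[0,0,0],"fingers":1},{"travel":[-0.055,-0.855,0.048],"rot":[0,0,0],"fingers":1},{"travel":[-0.055,-0.855,0.048],"rot":[0,0,0],"fingers":1}]'
python3 -m pendant '[{"travel":[-0.055,-0.855,0.048],"rot":[0,0,0],"fingers":1},{"travel":[-0.055,-0.855,0.048],"rot":[0,0,0],"fingers":1},{"travel":[-0.055,-0.855,0.048],"rot":[0,0,0],"fingers":1},{"travel":[-0.055,-0.855,0.048],"rot":[0,0,0],"fingers":1},{"travel":[-0.055,-0.855,0.048],"rot":[0,0,0],"fingers":1},{"travel":[-0.055,-0.855,0.048],"rot":[0,0,0],"fingers":1},{"travel":[-0.055,-0.855,0.048],"rot":[0,0,0],"fingers":1}]'
python3 /tmp/r.py r5 wrist;python3 -c "
from pl import *
Q=ori(-3.4,90,-1)
plan([((.5600,-.4288,.09),Q),((.5600,-.4288,.0205),Q)])"
```

```text
clock: 49.2
tcp_pos: [0.5585, -0.125, 0.216]
orientation: [-0.001, 0.032, 0.999, -0.0]
wrist_force: [-0.1, 0.8, -0.5]
finger_gap: 0.0851
grip_force: 0.0
clock: 49.5
tcp_pos: [0.5589, -0.228, 0.21]
orientation: [-0.001, 0.032, 0.999, -0.0]
wrist_force: [0.6, 0.2, 0.6]
finger_gap: 0.0854
grip_force: 0.0
clock: 49.8
tcp_pos: [0.5593, -0.3306, 0.2039]
orientation: [-0.001, 0.032, 0.999, 0.0]
wrist_force: [0.2, 0.4, -0.9]
finger_gap: 0.0854
grip_force: 0.0
clock: 50.5
tcp_pos: [0.561, -0.4272, 0.2006]
orientation: [-0.0, 0.028, 1.0, 0.0]
wrist_force: [-0.1, 0.2, 0.6]
finger_gap: 0.0854
grip_force: 0.0
wrist ring1 0.74 [323. 227.] ctr 560.0 -429.0 r 30.9 box [ 559.9 -428.9] z 0.0153 2296
50.65 [ 0.5608 -0.428   0.2004] [-0.77  0.59  0.36  1.34  0.   -0.71]
->  [ 0.56   -0.4288  0.09  ] ik [-0.65  1.57  0.    2.55] [0.705 0.29 ]
   travel [0.006, -0.008, 0.92] rot [0.001, -0.001, 0.002] rows>= 2.2
->  [ 0.56   -0.4288  0.0205] ik [-0.65  1.57  0.    2.55] [0.705 0.22 ]
   travel [0.0, 0.0, 0.579] rot [-0.0, -0.0, 0.0] rows>= 1.4
```

```bash

python3 -m pendant '[{"travel":[0.006,-0.008,0.35],"rot":[0,0,0],"fingers":1},{"travel":[0.006,-0.008,0.7],"rot":[0,0,0],"fingers":1},{"travel":[0.006,-0.008,0.92],"rot":[0,0,0],"fingers":1},{"travel":[0.006,-0.008,0.92],"rot":[0,0,0],"fingers":1},{"travel":[0.006,-0.008,0.92],"rot":[0,0,0],"fingers":1}]'
python3 -m pendant '[{"travel":[0,0,0.2],"rot":[0,0,0],"fingers":1},{"travel":[0,0,0.4],"rot":[0,0,0],"fingers":1},{"travel":[0,0,0.52],"rot":[0,0,0],"fingers":1},{"travel":[0,0,0.575],"rot":[0,0,0],"fingers":1},{"travel":[0,0,0.575],"rot":[0,0,0],"fingers":1},{"travel":[0,0,0.575],"rot":[0,0,0],"fingers":1},{"travel":[0,0,0.575],"rot":[0,0,0],"fingers":1}]'
python3 -m pendant '[{"travel":[0,0,0],"rot":[0,0,0],"fingers":-1},{"travel":[0,0,0],"rot":[0,0,0],"fingers":-1},{"travel":[0,0,0],"rot":[0,0,0],"fingers":-1},{"travel":[0,0,0],"rot":[0,0,0],"fingers":-1},{"travel":[0,0,0],"rot":[0,0,0],"fingers":-1},{"travel":[0,0,0],"rot":[0,0,0],"fingers":-1}]' 35
python3 -m pendant '[{"travel":[0,0,-0.2],"rot":[0,0,0],"fingers":-1},{"travel":[0,0,-0.6],"rot":[0,0,0],"fingers":-1},{"travel":[0,0,-1],"rot":[0,0,0],"fingers":-1},{"travel":[0,0,-1],"rot":[0,0,0],"fingers":-1}]'
python3 -m pendant '[{"travel":[0,0,-0.2],"rot":[0,0,0],"fingers":-1},{"travel":[0,0,-0.6],"rot":[0,0,0],"fingers":-1},{"travel":[0,0,-0.9],"rot":[0,0,0],"fingers":-1},{"travel":[0,0,-0.9],"rot":[0,0,0],"fingers":-1},{"travel":[0,0,-0.9],"rot":[0,0,0],"fingers":-1},{"travel":[0,0,-0.9],"rot":[0,0,0],"fingers":-1}]'
python3 /tmp/rh.py g5
python3 -c "
from pl import *
plan([((.74,-.031,.25),ori(-3.4,90,-1))])"
```

```text
clock: 51.15
tcp_pos: [0.5596, -0.4294, 0.0899]
orientation: [-0.001, 0.029, 1.0, 0.001]
wrist_force: [0.6, -0.0, 0.2]
finger_gap: 0.0851
grip_force: 0.0
clock: 51.85
tcp_pos: [0.5603, -0.4303, 0.022]
orientation: [0.0, 0.029, 1.0, -0.0]
wrist_force: [0.1, -0.3, -0.2]
finger_gap: 0.0851
grip_force: 0.0
clock: 52.45
tcp_pos: [0.56, -0.43, 0.0217]
orientation: [0.0, 0.029, 1.0, -0.0]
wrist_force: [-0.9, -0.0, 5.7]
finger_gap: 0.0593
grip_force: 38.1
clock: 52.85
tcp_pos: [0.5628, -0.4326, 0.1491]
orientation: [0.004, 0.029, 1.0, -0.004]
wrist_force: [0.8, -0.2, 0.7]
finger_gap: 0.0592
grip_force: 37.9
clock: 53.45
tcp_pos: [0.5593, -0.4294, 0.2466]
orientation: [-0.002, 0.029, 1.0, 0.001]
wrist_force: [-0.3, 1.7, -0.6]
finger_gap: 0.0595
grip_force: 37.9
12165
ring near-face tool z 0.0064
ring ctr tool xy 3.3 -0.1 r 34.5 bbox [-0.0311 -0.034 ] [0.0306 0.0339]
tilt deg [-0.6 -0.5]
53.45 [ 0.5593 -0.4294  0.2466] 0.059510261714132484
->  [ 0.74  -0.031  0.25 ] ik [-0.04  1.57 -0.   -3.12] [0.741 0.45 ]
   travel [-0.327, 0.85, -0.006] rot [0.001, -0.001, 0.0] rows>= 2.2
   travel [-0.327, 0.85, -0.007] rot [0.001, -0.001, 0.0] rows>= 2.2
   travel [-0.327, 0.85, -0.007] rot [0.001, -0.001, 0.0] rows>= 2.2
   travel [-0.327, 0.85, -0.008] rot [0.001, -0.001, 0.0] rows>= 2.2
```

```bash

python3 -m pendant '[{"travel":[-0.11,0.28,0],"rot":[0,0,0],"fingers":-1},{"travel":[-0.22,0.56,0],"rot":[0,0,0],"fingers":-1},{"travel":[-0.327,0.85,0],"rot":[0,0,0],"fingers":-1},{"travel":[-0.327,0.85,0],"rot":[0,0,0],"fingers":-1}]'
python3 -m pendant '[{"travel":[-0.11,0.28,0],"rot":[0,0,0],"fingers":-1},{"travel":[-0.22,0.56,0],"rot":[0,0,0],"fingers":-1},{"travel":[-0.327,0.85,0],"rot":[0,0,0],"fingers":-1},{"travel":[-0.327,0.85,0],"rot":[0,0,0],"fingers":-1}]'
python3 -m pendant '[{"travel":[-0.11,0.28,0],"rot":[0,0,0],"fingers":-1},{"travel":[-0.22,0.56,0],"rot":[0,0,0],"fingers":-1},{"travel":[-0.327,0.85,0],"rot":[0,0,0],"fingers":-1},{"travel":[-0.327,0.85,0],"rot":[0,0,0],"fingers":-1}]'
python3 -m pendant '[{"travel":[-0.07,0.28,0],"rot":[0,0,0],"fingers":-1},{"travel":[-0.14,0.56,0],"rot":[0,0,0],"fingers":-1},{"travel":[-0.227,0.85,0],"rot":[0,0,0],"fingers":-1},{"travel":[-0.227,0.85,0],"rot":[0,0,0],"fingers":-1},{"travel":[-0.227,0.85,0],"rot":[0,0,0],"fingers":-1},{"travel":[-0.227,0.85,0],"rot":[0,0,0],"fingers":-1},{"travel":[-0.227,0.85,0],"rot":[0,0,0],"fingers":-1}]'
python3 /tmp/n.py n4; python3 /tmp/pad.py
```

```text
clock: 53.9
tcp_pos: [0.606, -0.3254, 0.2468]
orientation: [-0.002, 0.027, 1.0, 0.002]
wrist_force: [0.9, 0.4, -0.5]
finger_gap: 0.0592
grip_force: 37.9
clock: 54.3
tcp_pos: [0.6509, -0.2265, 0.2469]
orientation: [-0.002, 0.027, 1.0, 0.002]
wrist_force: [0.4, 0.0, -0.7]
finger_gap: 0.0589
grip_force: 37.9
clock: 54.7
tcp_pos: [0.696, -0.1276, 0.2469]
orientation: [-0.002, 0.027, 1.0, 0.001]
wrist_force: [-0.7, 0.1, 0.8]
finger_gap: 0.059
grip_force: 37.9
clock: 55.4
tcp_pos: [0.728, -0.0329, 0.2484]
orientation: [-0.001, 0.03, 1.0, 0.0]
wrist_force: [0.2, 0.4, 0.6]
finger_gap: 0.0588
grip_force: 37.9
55.4 [ 0.728  -0.0329  0.2484]
neck [ 290   94   57   59 2279] circ 658.1 -31.1 19.0 tip mid [658.4 -31.1] span [34.  34.3]
[ 276    0   94   49 2473] [array([577.2, -22.9]), array([79.7, 38.2]), np.float64(86.5)]
[ 278   73   90   91 3289] [array([656. , -27.1]), array([79.8, 79.2]), np.float64(86.7)]
[627 111  13  94 752] [array([707.9, 270.6]), array([89.1,  4.8]), np.float64(3.9)]
```

```bash
python3 -c "
from pl import *
Q=ori(-3.4,90,-1)
plan([((.6580,-.031,.168),Q)])"
```

```text
->  [ 0.658 -0.031  0.168] ik [-0.05  1.57 -0.   -3.13] [0.659 0.368]
   travel [0.583, -0.023, 0.674] rot [0.001, -0.001, -0.001] rows>= 2.1
```

```bash

python3 -m pendant '[{"travel":[0.3,-0.012,0.1],"rot":[0,0,0],"fingers":-1},{"travel":[0.583,-0.018,0.25],"rot":[0,0,0],"fingers":-1},{"travel":[0.583,-0.018,0.5],"rot":[0,0,0],"fingers":-1},{"travel":[0.583,-0.018,0.674],"rot":[0,0,0],"fingers":-1},{"travel":[0.583,-0.018,0.674],"rot":[0,0,0],"fingers":-1},{"travel":[0.583,-0.018,0.674],"rot":[0,0,0],"fingers":-1},{"travel":[0.583,-0.018,0.674],"rot":[0,0,0],"fingers":-1},{"travel":[0.583,-0.018,0.674],"rot":[0,0,0],"fingers":-1},{"travel":[0.583,-0.018,0.674],"rot":[0,0,0],"fingers":-1}]'
python3 -c "
from pl import *
Q=ori(-3.4,90,-1)
plan([((.6580,-.031,.137),Q)])"
```

```text
clock: 56.4
tcp_pos: [0.6592, -0.0291, 0.1691]
orientation: [0.0, 0.029, 1.0, 0.0]
wrist_force: [-0.7, -0.1, 0.0]
finger_gap: 0.059
grip_force: 37.9
->  [ 0.658 -0.031  0.137] ik [-0.05  1.57 -0.   -3.13] [0.659 0.337]
   travel [0.009, -0.016, 0.267] rot [0.001, 0.001, 0.001] rows>= 0.6
```

```bash

python3 -m pendant '[{"travel":[0.006,-0.014,0.1],"rot":[0,0,0],"fingers":-1},{"travel":[0.006,-0.014,0.2],"rot":[0,0,0],"fingers":-1},{"travel":[0.006,-0.014,0.267],"rot":[0,0,0],"fingers":-1},{"travel":[0.006,-0.014,0.267],"rot":[0,0,0],"fingers":-1},{"travel":[0.006,-0.014,0.267],"rot":[0,0,0],"fingers":-1},{"travel":[0.006,-0.014,0.267],"rot":[0,0,0],"fingers":-1},{"travel":[0.006,-0.014,0.267],"rot":[0,0,0],"fingers":-1}]'
python3 -m pendant '[{"travel":[0,0,0.02],"rot":[0,0,0],"fingers":-1},{"travel":[0,0,0.04],"rot":[0,0,0],"fingers":-1},{"travel":[0,0,0.06],"rot":[0,0,0],"fingers":-1},{"travel":[0,0,0.08],"rot":[0,0,0],"fingers":-1},{"travel":[0,0,0.08],"rot":[0,0,0],"fingers":-1}]'
```

```text
clock: 57.1
tcp_pos: [0.6579, -0.0306, 0.1364]
orientation: [-0.0, 0.029, 1.0, 0.0]
wrist_force: [-0.6, -0.2, -0.3]
finger_gap: 0.0593
grip_force: 37.9
clock: 57.6
tcp_pos: [0.6572, -0.0305, 0.1256]
orientation: [-0.001, 0.029, 1.0, 0.001]
wrist_force: [-1.2, -0.7, -0.7]
finger_gap: 0.0593
grip_force: 37.9
```

```bash

python3 -m pendant '[{"travel":[-0.004,-0.004,0.03],"rot":[0,0,0],"fingers":-1},{"travel":[-0.005,-0.004,0.06],"rot":[0,0,0],"fingers":-1},{"travel":[-0.005,-0.004,0.09],"rot":[0,0,0],"fingers":-1},{"travel":[-0.005,-0.004,0.12],"rot":[0,0,0],"fingers":-1},{"travel":[-0.005,-0.004,0.145],"rot":[0,0,0],"fingers":-1},{"travel":[-0.005,-0.004,0.145],"rot":[0,0,0],"fingers":-1},{"travel":[-0.005,-0.004,0.145],"rot":[0,0,0],"fingers":-1}]'
python3 -m pendant '[{"travel":[0,0,0.01],"rot":[0,0,0],"fingers":-1},{"travel":[0,0,0.02],"rot":[0,0,0],"fingers":-1},{"travel":[0,0,0.028],"rot":[0,0,0],"fingers":-1},{"travel":[0,0,0.028],"rot":[0,0,0],"fingers":-1},{"travel":[0,0,0.028],"rot":[0,0,0],"fingers":-1}]'
```

```text
clock: 58.3
tcp_pos: [0.658, -0.0311, 0.1088]
orientation: [-0.001, 0.029, 1.0, 0.001]
wrist_force: [0.5, -0.1, 0.2]
finger_gap: 0.0593
grip_force: 37.9
clock: 58.8
tcp_pos: [0.6582, -0.0311, 0.1057]
orientation: [-0.0, 0.029, 1.0, 0.0]
wrist_force: [-1.3, 0.4, 2.0]
finger_gap: 0.059
grip_force: 38.1
```

Contact came at the predicted seat height. Release and retreat, then check the rings and find the bar again.

```bash

python3 -m pendant '[{"travel":[0,0,0],"rot":[0,0,0],"fingers":0.75},{"travel":[0,0,0],"rot":[0,0,0],"fingers":0.75},{"travel":[0,0,0],"rot":[0,0,0],"fingers":0.75},{"travel":[0,0,0],"rot":[0,0,0],"fingers":0.75},{"travel":[0,0,-0.1],"rot":[0,0,0],"fingers":0.75},{"travel":[0,0,-0.3],"rot":[0,0,0],"fingers":0.75},{"travel":[0,0,-0.6],"rot":[0,0,0],"fingers":1},{"travel":[0,0,-1],"rot":[0,0,0],"fingers":1},{"travel":[0,0,-1],"rot":[0,0,0],"fingers":1},{"travel":[0,0,-1],"rot":[0,0,0],"fingers":1}]'
cat > /tmp/b.py <<'E'
from pl import *
import sys
n=sys.argv[1]; p,r,s=cur(); c,img,d=shoot(n); W=cloud(c,d); cv2.imwrite('pics/'+sys.argv[2]+'.png',img)
print(s['clock'],p.round(4))
for o in env.outline_of(n,'bar')[:2]:
    w=W[o['mask']]; w=w[~np.isnan(w[:,0])]
    print('bar',round(o['conf'],2),np.round(o['xy']),[np.round(a,1) for a in cv2.minAreaRect(np.float32(w[:,:2])*1000)])
    zt=np.percentile(w[:,2],97); k=w[w[:,2]>zt-.008]
    print(' box',[np.round(a,1) for a in cv2.minAreaRect(np.float32(k[:,:2])*1000)],'z',zt.round(4))
E
python3 /tmp/b.py top b0; python3 /tmp/r.py r6 scene
python3 -c "
from pl import *
plan([((.487,.441,.2),ori(-16.6,90,-1))],(np.array([.658,-.031,.225]),ori(-3.4,90,-1)))"
```

```text
clock: 59.8
tcp_pos: [0.6593, -0.0314, 0.2283]
orientation: [0.002, 0.029, 1.0, 0.0]
wrist_force: [0.3, 0.5, -0.8]
finger_gap: 0.0854
grip_force: 0.0
59.8 [ 0.6593 -0.0314  0.2283]
bar 0.89 [125. 298.] [array([487.6, 442.4]), array([ 41.4, 168.1]), np.float64(73.4)]
 box [array([486.6, 440.8]), array([31.2, 63.5]), np.float64(72.9)] z 0.031
bar 0.22 [167. 202.] [array([712.5, 340.1]), array([119.8, 138.4]), np.float64(3.8)]
 box [array([704.6, 335.3]), array([ 94.2, 128.6]), np.float64(3.5)] z 0.0642
scene ring1 0.88 [304. 230.] ctr 562.8 -20.1 r 30.5 box [562.6 -20.5] z 0.099 178
scene ring1 0.75 [335. 251.] ctr 660.1 -32.1 r 31.5 box [659.4 -31.8] z 0.0989 230
scene ring1 0.65 [268. 214.] ctr 462.9 -18.2 r 29.7 box [463.3 -20.4] z 0.0992 128
scene spot1 0.9 [336. 267.] ctr 656.7 -27.3 r 23.2 box [655.8 -27. ] z 0.1121 268
scene spot1 0.77 [303. 246.] ctr 555.0 -17.6 r 24.0 box [554.8 -14.6] z 0.112 211
scene spot1 0.63 [276. 222.] ctr 458.4 -13.1 r 24.2 box [457.1 -12.2] z 0.1121 221
60.05 [ 0.6573 -0.031   0.2239] [-0.17  0.49  0.25  1.33  0.   -0.11]
->  [0.487 0.441 0.2  ] ik [ 0.74  1.57 -0.   -2.12] [0.657 0.4  ]
   travel [0.331, 0.768, 0.042] rot [0.0, -0.0, 0.044] rows>= 2.0
   travel [0.366, 0.752, 0.042] rot [0.0, 0.0, 0.044] rows>= 2.0
   travel [0.4, 0.735, 0.042] rot [0.0, 0.0, 0.044] rows>= 2.0
   travel [0.434, 0.715, 0.042] rot [0.0, -0.0, 0.044] rows>= 2.0
   travel [0.466, 0.695, 0.042] rot [0.0, -0.0, 0.044] rows>= 2.0
```

```bash

python3 -m pendant '[{"travel":[0.331,0.768,0.042],"rot":[0,0,0.044],"fingers":1},{"travel":[0.331,0.768,0.042],"rot":[0,0,0.044],"fingers":1},{"travel":[0.331,0.768,0.042],"rot":[0,0,0.044],"fingers":1},{"travel":[0.331,0.768,0.042],"rot":[0,0,0.044],"fingers":1},{"travel":[0.331,0.768,0.042],"rot":[0,0,0.044],"fingers":1}]'
python3 - <<'E'
from pl import *
p,r,s=cur(); print(p.round(4)); c,img,d=shoot('wrist'); W=cloud(c,d); cv2.imwrite('pics/bay.png',img)
# carrier frame estimate
a=np.radians(-3.33); ex=np.array([np.cos(a),np.sin(a)]); ey=np.array([-ex[1],ex[0]]); c0=np.array([.5626,.0825])
u=(W[...,:2]-c0)@ex; v=(W[...,:2]-c0)@ey
wall=(W[...,2]>.019)&(W[...,2]<.03)&(np.abs(u)<.12)&(np.abs(v)<.045)
uu,vv=u[wall],v[wall]; print(wall.sum())
m=np.abs(uu)<.07
for sgn in(1,-1):
    k=m&(sgn*vv>0); print('long wall',sgn,np.percentile(vv[k],[3,50,97]).round(4) if k.any() else None, 'slope deg',np.degrees(np.polyfit(uu[k],vv[k],1)[0]).round(2) if k.sum()>50 else '',np.median(W[wall][m][:,2]).round(4))
m=np.abs(vv)<.015
for sgn in(1,-1):
    k=m&(sgn*uu>0); print('short',sgn,np.percentile(uu[k],[3,50,97]).round(4) if k.any() else None)
E
python3 -m pendant '[{"travel":[0.366,0.752,0.042],"rot":[0,0,0.044],"fingers":1},{"travel":[0.366,0.752,0.042],"rot":[0,0,0.044],"fingers":1}]'
python3 -m pendant '[{"travel":[0.4,0.735,0.042],"rot":[0,0,0.044],"fingers":1},{"travel":[0.4,0.735,0.042],"rot":[0,0,0.044],"fingers":1}]'
python3 -m pendant '[{"travel":[0.434,0.715,0.042],"rot":[0,0,0.044],"fingers":1},{"travel":[0.434,0.715,0.042],"rot":[0,0,0.044],"fingers":1}]'
python3 -m pendant '[{"travel":[0.466,0.695,0.042],"rot":[0,0,0.044],"fingers":1},{"travel":[0.466,0.695,0.042],"rot":[0,0,0.044],"fingers":1},{"travel":[0.466,0.695,0.042],"rot":[0,0,0.044],"fingers":1},{"travel":[0.466,0.695,0.042],"rot":[0,0,0.044],"fingers":1},{"travel":[0.466,0.695,0.042],"rot":[0,0,0.044],"fingers":1},{"travel":[0.466,0.695,0.042],"rot":[0,0,0.044],"fingers":1}]'
python3 /tmp/b.py wrist b1
```

```text
clock: 60.55
tcp_pos: [0.6241, 0.0626, 0.2201]
orientation: [-0.001, 0.053, 0.999, 0.0]
wrist_force: [-0.4, 0.4, -0.3]
finger_gap: 0.0853
grip_force: 0.0
[0.6241 0.0626 0.2201]
4135
long wall 1 [0.0238 0.0261 0.0287] slope deg -0.15 0.0241
long wall -1 [-0.0291 -0.0267 -0.0243] slope deg -0.03 0.0241
short 1 [0.0896 0.0914 0.0947]
short -1 [-0.0953 -0.0923 -0.09  ]
clock: 60.8
tcp_pos: [0.5909, 0.1553, 0.2152]
orientation: [-0.0, 0.079, 0.997, 0.001]
wrist_force: [1.3, 0.7, -0.5]
finger_gap: 0.0856
grip_force: 0.0
clock: 61.0
tcp_pos: [0.5562, 0.251, 0.2106]
orientation: [-0.0, 0.1, 0.995, 0.0]
wrist_force: [0.3, 0.7, -0.0]
finger_gap: 0.0853
grip_force: 0.0
clock: 61.2
tcp_pos: [0.5221, 0.3453, 0.2058]
orientation: [-0.0, 0.123, 0.992, 0.0]
wrist_force: [0.5, -0.6, 0.2]
finger_gap: 0.0854
grip_force: 0.0
clock: 61.8
tcp_pos: [0.4887, 0.4375, 0.2011]
orientation: [-0.001, 0.145, 0.989, 0.0]
wrist_force: [-0.0, -0.8, 0.5]
finger_gap: 0.0857
grip_force: 0.0
61.8 [0.4887 0.4375 0.2011]
bar 0.79 [329. 195.] [array([486.3, 441.2]), array([ 38.4, 170.6]), np.float64(73.3)]
 box [array([485.6, 441.5]), array([30. , 63.4]), np.float64(73.3)] z 0.0292
```

```bash
python3 -c "
from pl import *
Q=ori(-16.7,90,-1)
plan([((.486,.4413,.09),Q),((.486,.4413,.034),Q)])"
```

```text
->  [0.486  0.4413 0.09  ] ik [ 0.74  1.57 -0.   -2.11] [0.656 0.29 ]
   travel [0.028, 0.022, 0.927] rot [0.001, -0.001, -0.0] rows>= 2.2
->  [0.486  0.4413 0.034 ] ik [ 0.74  1.57 -0.   -2.11] [0.656 0.234]
   travel [0.0, 0.0, 0.467] rot [-0.0, 0.0, 0.0] rows>= 1.1
```

```bash

python3 -m pendant '[{"travel":[0.028,0.022,0.35],"rot":[0,0,0],"fingers":1},{"travel":[0.028,0.022,0.7],"rot":[0,0,0],"fingers":1},{"travel":[0.028,0.022,0.927],"rot":[0,0,0],"fingers":1},{"travel":[0.028,0.022,0.927],"rot":[0,0,0],"fingers":1},{"travel":[0.028,0.022,0.927],"rot":[0,0,0],"fingers":1},{"travel":[0.028,0.022,0.927],"rot":[0,0,0],"fingers":1}]'
python3 -m pendant '[{"travel":[0,0,0.2],"rot":[0,0,0],"fingers":1},{"travel":[0,0,0.4],"rot":[0,0,0],"fingers":1},{"travel":[0,0,0.467],"rot":[0,0,0],"fingers":1},{"travel":[0,0,0.467],"rot":[0,0,0],"fingers":1},{"travel":[0,0,0.467],"rot":[0,0,0],"fingers":1},{"travel":[0,0,0.467],"rot":[0,0,0],"fingers":1}]'
python3 -m pendant '[{"travel":[0,0,0],"rot":[0,0,0],"fingers":-1},{"travel":[0,0,0],"rot":[0,0,0],"fingers":-1},{"travel":[0,0,0],"rot":[0,0,0],"fingers":-1},{"travel":[0,0,0],"rot":[0,0,0],"fingers":-1},{"travel":[0,0,0],"rot":[0,0,0],"fingers":-1},{"travel":[0,0,0],"rot":[0,0,0],"fingers":-1},{"travel":[0,0,0],"rot":[0,0,0],"fingers":-1},{"travel":[0,0,0],"rot":[0,0,0],"fingers":-1}]' 60
python3 -c "
from pl import *
p,r,s=cur(); print(p-[.486,.4413,0])"
python3 -m pendant '[{"travel":[0,0,-0.2],"rot":[0,0,0],"fingers":-1},{"travel":[0,0,-0.5],"rot":[0,0,0],"fingers":-1},{"travel":[0,0,-0.8],"rot":[0,0,0],"fingers":-1},{"travel":[0,0,-1],"rot":[0,0,0],"fingers":-1},{"travel":[0,0,-1],"rot":[0,0,0],"fingers":-1},{"travel":[0,0,-1],"rot":[0,0,0],"fingers":-1}]'
python3 /tmp/b.py wrist b2
python3 -c "
from pl import *
plan([((.5623,.0822,.16),ori(-3.4,90,-1))])"
```

```text
clock: 62.5
tcp_pos: [0.4865, 0.4434, 0.0923]
orientation: [0.001, 0.144, 0.99, 0.002]
wrist_force: [0.2, -0.3, 0.1]
finger_gap: 0.0857
grip_force: 0.0
clock: 63.1
tcp_pos: [0.4859, 0.4437, 0.0357]
orientation: [0.0, 0.144, 0.99, 0.001]
wrist_force: [-0.2, -0.4, -0.1]
finger_gap: 0.0851
grip_force: 0.0
clock: 63.9
tcp_pos: [0.4851, 0.4431, 0.0342]
orientation: [-0.0, 0.144, 0.99, 0.001]
wrist_force: [0.5, -0.3, 5.3]
finger_gap: 0.0285
grip_force: 60.9
[-0.00086985  0.00178119  0.03421225]
clock: 64.5
tcp_pos: [0.4847, 0.4426, 0.1529]
orientation: [-0.001, 0.144, 0.99, 0.0]
wrist_force: [-0.6, -0.7, -2.5]
finger_gap: 0.0284
grip_force: 60.3
64.5 [0.4847 0.4426 0.1529]
bar 0.92 [323. 239.] [array([480.2, 451.5]), array([ 53.7, 153.4]), np.float64(73.7)]
 box [array([486.1, 441.6]), array([30.2, 65.2]), np.float64(73.4)] z 0.1477
->  [0.5623 0.0822 0.16  ] ik [ 0.15  1.57 -0.   -2.94] [0.568 0.36 ]
   travel [-0.37, -0.672, -0.018] rot [-0.0, -0.001, -0.055] rows>= 1.8
   travel [-0.331, -0.692, -0.018] rot [-0.0, -0.001, -0.055] rows>= 1.8
   travel [-0.291, -0.71, -0.018] rot [-0.0, -0.001, -0.055] rows>= 1.8
   travel [-0.25, -0.725, -0.018] rot [-0.0, -0.001, -0.055] rows>= 1.8
```

View pics/b2.png

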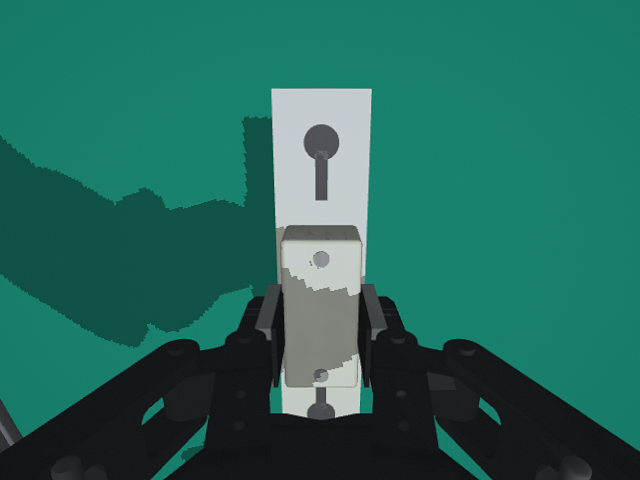

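The bar is held level by its driver box, at about (321,305), and it hangs straight. Carry it to the bay.

```bash

python3 -m pendant '[{"travel":[-0.12,-0.22,-0.01],"rot":[0,0,-0.02],"fingers":-1},{"travel":[-0.24,-0.45,-0.02],"rot":[0,0,-0.04],"fingers":-1},{"travel":[-0.37,-0.672,-0.04],"rot":[0,0,-0.055],"fingers":-1},{"travel":[-0.37,-0.672,-0.04],"rot":[0,0,-0.055],"fingers":-1}]'
python3 -m pendant '[{"travel":[-0.11,-0.23,-0.01],"rot":[0,0,-0.02],"fingers":-1},{"travel":[-0.22,-0.46,-0.02],"rot":[0,0,-0.04],"fingers":-1},{"travel":[-0.331,-0.692,-0.04],"rot":[0,0,-0.055],"fingers":-1},{"travel":[-0.331,-0.692,-0.04],"rot":[0,0,-0.055],"fingers":-1}]'
python3 -m pendant '[{"travel":[-0.1,-0.23,-0.01],"rot":[0,0,-0.02],"fingers":-1},{"travel":[-0.2,-0.46,-0.02],"rot":[0,0,-0.04],"fingers":-1},{"travel":[-0.291,-0.71,-0.018],"rot":[0,0,-0.055],"fingers":-1},{"travel":[-0.291,-0.71,-0.018],"rot":[0,0,-0.055],"fingers":-1}]'
python3 -m pendant '[{"travel":[-0.08,-0.24,-0.01],"rot":[0,0,-0.02],"fingers":-1},{"travel":[-0.16,-0.48,-0.02],"rot":[0,0,-0.04],"fingers":-1},{"travel":[-0.24,-0.725,-0.018],"rot":[0,0,-0.055],"fingers":-1},{"travel":[-0.24,-0.725,-0.018],"rot":[0,0,-0.055],"fingers":-1},{"travel":[-0.24,-0.725,-0.018],"rot":[0,0,-0.055],"fingers":-1},{"travel":[-0.24,-0.725,-0.018],"rot":[0,0,-0.055],"fingers":-1},{"travel":[-0.24,-0.725,-0.018],"rot":[0,0,-0.055],"fingers":-1}]'
python3 /tmp/b.py wrist b3
python3 -c "
from pl import *
plan([((.5608,.0825,.07),ori(-3.4,90,-1))])"
```

```text
clock: 65.0
tcp_pos: [0.5043, 0.3491, 0.1564]
orientation: [-0.002, 0.117, 0.993, -0.001]
wrist_force: [-0.7, 1.2, -1.0]
finger_gap: 0.0286
grip_force: 60.3
clock: 65.4
tcp_pos: [0.5241, 0.26, 0.1617]
orientation: [-0.002, 0.089, 0.996, -0.001]
wrist_force: [-0.0, 0.1, -1.3]
finger_gap: 0.0283
grip_force: 60.4
clock: 65.8
tcp_pos: [0.5438, 0.1707, 0.1638]
orientation: [-0.002, 0.06, 0.998, -0.0]
wrist_force: [1.1, 1.0, -2.9]
finger_gap: 0.028
grip_force: 60.4
clock: 66.5
tcp_pos: [0.5619, 0.0845, 0.1669]
orientation: [-0.001, 0.029, 1.0, 0.001]
wrist_force: [-0.4, -0.4, -1.3]
finger_gap: 0.0285
grip_force: 60.5
66.5 [0.5619 0.0845 0.1669]
bar 0.83 [323. 236.] [array([550.4,  85.2]), array([ 72.4, 163.6]), np.float64(86.7)]
 box [array([563.1,  83.3]), array([30.9, 64.9]), np.float64(86.8)] z 0.1617
bar 0.72 [234. 135.] [array([539.9,  18.2]), array([196.9, 263.3]), np.float64(85.4)]
 box [array([538.7,  19.5]), array([187.7, 257.5]), np.float64(84.3)] z 0.014
->  [0.5608 0.0825 0.07  ] ik [ 0.15  1.57 -0.   -2.94] [0.567 0.27 ]
   travel [0.009, -0.016, 0.809] rot [0.001, -0.001, 0.002] rows>= 1.9
```

```bash

python3 -m pendant '[{"travel":[0.007,-0.012,0.2],"rot":[0,0,0],"fingers":-1},{"travel":[0.007,-0.012,0.4],"rot":[0,0,0],"fingers":-1},{"travel":[0.007,-0.012,0.6],"rot":[0,0,0],"fingers":-1},{"travel":[0.007,-0.012,0.75],"rot":[0,0,0],"fingers":-1},{"travel":[0.007,-0.012,0.809],"rot":[0,0,0],"fingers":-1},{"travel":[0.007,-0.012,0.809],"rot":[0,0,0],"fingers":-1},{"travel":[0.007,-0.012,0.809],"rot":[0,0,0],"fingers":-1},{"travel":[0.007,-0.012,0.809],"rot":[0,0,0],"fingers":-1}]'
python3 /tmp/b.py wrist b4
python3 -c "
from pl import *
plan([((.5608,.0825,.048),ori(-3.4,90,-1))])"
```

```text
clock: 67.4
tcp_pos: [0.5623, 0.082, 0.0714]
orientation: [0.001, 0.029, 1.0, 0.001]
wrist_force: [-0.7, 0.0, -1.3]
finger_gap: 0.0282
grip_force: 60.4
67.4 [0.5623 0.082  0.0714]
bar 0.68 [322. 238.] [array([564.1,  81.3]), array([ 46.2, 175.5]), np.float64(86.7)]
 box [array([563.4,  81.5]), array([31. , 64.5]), np.float64(86.6)] z 0.0663
bar 0.68 [20. 60.] [array([482.5, -23.2]), array([27.1, 91. ]), np.float64(23.0)]
 box [array([472.8,   8.8]), array([ 7.6, 34.9]), np.float64(65.7)] z 0.0988
->  [0.5608 0.0825 0.048 ] ik [ 0.15  1.57 -0.   -2.94] [0.567 0.248]
   travel [0.011, 0.004, 0.194] rot [0.001, 0.001, 0.001] rows>= 0.5
```

View pics/b4.png

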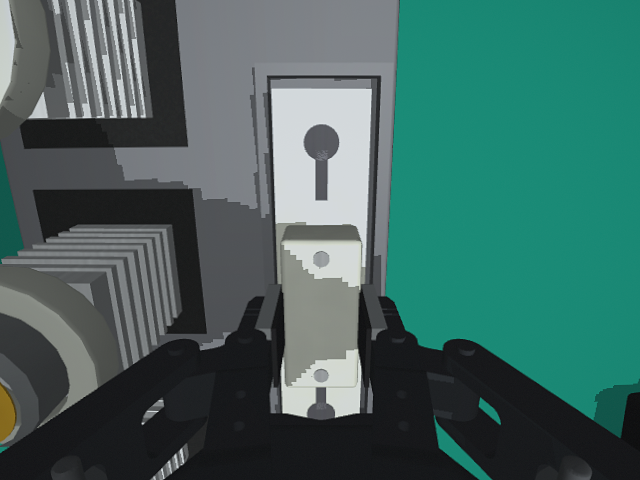

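The bar sits inside the bay walls in the picture, strip edges at columns 273–372 and walls at 268–380. I'll lower it the rest of the way.

```bash

python3 -m pendant '[{"travel":[0.009,0.005,0.06],"rot":[0,0,0],"fingers":-1},{"travel":[0.009,0.005,0.12],"rot":[0,0,0],"fingers":-1},{"travel":[0.009,0.005,0.17],"rot":[0,0,0],"fingers":-1},{"travel":[0.009,0.005,0.194],"rot":[0,0,0],"fingers":-1},{"travel":[0.009,0.005,0.194],"rot":[0,0,0],"fingers":-1},{"travel":[0.009,0.005,0.194],"rot":[0,0,0],"fingers":-1}]'
python3 -m pendant '[{"travel":[0,0,0.01],"rot":[0,0,0],"fingers":-1},{"travel":[0,0,0.015],"rot":[0,0,0],"fingers":-1},{"travel":[0,0,0.02],"rot":[0,0,0],"fingers":-1},{"travel":[0,0,0.02],"rot":[0,0,0],"fingers":-1},{"travel":[0,0,0.02],"rot":[0,0,0],"fingers":-1}]'
```

```text
clock: 68.1
tcp_pos: [0.5602, 0.0825, 0.0466]
orientation: [-0.001, 0.029, 1.0, 0.001]
wrist_force: [0.3, -0.7, -1.7]
finger_gap: 0.0282
grip_force: 60.5
clock: 68.6
tcp_pos: [0.5604, 0.0825, 0.0462]
orientation: [-0.0, 0.029, 1.0, 0.0]
wrist_force: [-4.3, -0.0, 10.7]
finger_gap: 0.0281
grip_force: 62.1
```

Contact at the bay floor. Release, retreat straight up and check.

```bash

python3 -m pendant '[{"travel":[0,0,0],"rot":[0,0,0],"fingers":0},{"travel":[0,0,0],"rot":[0,0,0],"fingers":0},{"travel":[0,0,0],"rot":[0,0,0],"fingers":0},{"travel":[0,0,-0.05],"rot":[0,0,0],"fingers":0},{"travel":[0,0,-0.2],"rot":[0,0,0],"fingers":0},{"travel":[0,0,-0.4],"rot":[0,0,0],"fingers":0},{"travel":[0,0,-0.7],"rot":[0,0,0],"fingers":0},{"travel":[0,0,-1],"rot":[0,0,0],"fingers":0},{"travel":[0,0,-1],"rot":[0,0,0],"fingers":0}]'
python3 -m pendant '[{"travel":[0,0.3,-0.4],"rot":[0,0,0],"fingers":0},{"travel":[0,0.6,-0.8],"rot":[0,0,0],"fingers":0},{"travel":[0,0.95,-0.8],"rot":[0,0,0],"fingers":0},{"travel":[0,0.95,-0.8],"rot":[0,0,0],"fingers":0},{"travel":[0,0.95,-0.8],"rot":[0,0,0],"fingers":0},{"travel":[0,0.95,-0.8],"rot":[0,0,0],"fingers":0}]'
python3 /tmp/b.py wrist b5; python3 /tmp/s.py scene s9; python3 /tmp/r.py r9 wrist
```

```text
clock: 69.5
tcp_pos: [0.5637, 0.0825, 0.1703]
orientation: [0.004, 0.029, 1.0, 0.001]
wrist_force: [0.2, 0.4, 0.1]
finger_gap: 0.0429
grip_force: 0.0
clock: 70.1
tcp_pos: [0.5665, 0.1955, 0.2592]
orientation: [-0.002, 0.029, 1.0, -0.0]
wrist_force: [-0.3, 0.2, 0.3]
finger_gap: 0.0428
grip_force: 0.0
70.1 [0.5665 0.1955 0.2592]
bar 0.69 [207. 194.] [array([562.4,  81.1]), array([ 41.1, 170.1]), np.float64(86.8)]
 box [array([561.6,  82.1]), array([31. , 63.9]), np.float64(87.1)] z 0.0412
[0.5667 0.1948 0.2595] [0.2  0.36 0.14 1.35 0.   0.26]
0.97 [333.5, 265.7] [ 0.673 -0.044  0.054] z [0.0145 0.1129]
0.6 [304.9, 243.7] [ 0.574 -0.03   0.055] z [0.0149 0.1132]
0.59 [274.4, 225.5] [ 0.475 -0.026  0.055] z [0.013  0.1131]
wrist ring1 0.9 [ 70. 208.] ctr 558.3 -17.8 r 31.6 box [558.3 -17.8] z 0.0996 2315
wrist ring1 0.7 [50. 98.] ctr 460.3 -15.5 r 31.1 box [460.1 -11.9] z 0.0992 2397
wrist ring1 0.63 [ 84. 319.] ctr 658.6 -30.7 r 31.7 box [658.4 -30.8] z 0.0992 1598
wrist spot1 0.9 [100. 310.] ctr 661.4 -34.6 r 26.3 box [660.6 -35. ] z 0.1133 1790
wrist spot1 0.6 [ 77. 214.] ctr 559.7 -20.5 r 25.2 box [559.5 -21.1] z 0.1134 2252
70.45 [0.5671 0.1953 0.2603] [0.2  0.36 0.14 1.35 0.   0.26]
```

View pics/s9.png

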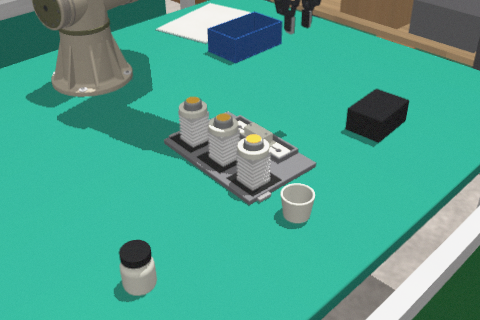

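View pics/b5.png

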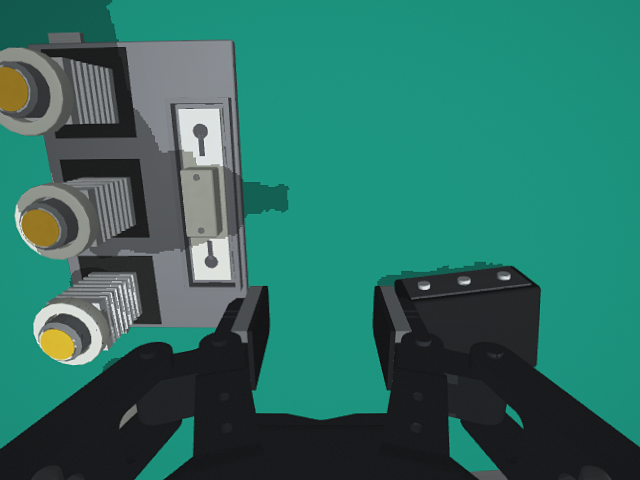

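Both pictures show the job done. The three heads stand upright with rings seated flat, tops at z ≈ 0.099. The bar lies flat in the bay, driver box at (201,205) in the wrist view. The power box, pot and jar are where they were.

```bash
python3 -c "
from workcell import env
print(env.hand_in())"
```

```text
the job is handed in; nothing more can be done
None
```

The job is handed in after about 70 s of robot time: all three heads stand lens up within about 5 mm of their pad centres, each with a ring flat on its shoulder, the bar lies flat in the bay with its driver box on top, and the power box, pot and jar were not disturbed.

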